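Knock a stuck resin specimen puck out of its mould stand

TASK

The green resin specimen puck is jammed in the pocket of the mould stand. With the C-frame knockout tool, push its rod up through the hole under the pocket until the puck stands well proud of the plate (about 10 mm or more), then stand the tool upright on the bench clear of the stand, and put the puck gently, dark specimen side up, flat in the white tray. Do not drop or flick the puck, do not knock the tool over, and leave the other things on the bench where they stand.

Things in the scene. Friction and masses are not known exactly. Their poses are not given: they have to be found in the camera images.
- nest (a point): Centre of the pocket's mouth in the top of the fixed mould stand, 112 mm above the bench; axes as the stand's. The round pocket is 32 mm across and 22 mm deep (floor 90 mm above the bench); in its 12 mm thick floor, on its axis, is a through hole 18 mm across. Three sprung side pins 4 mm below the mouth jam the puck (about 4 to 10 N to push it) and hold it at any height up to 17 mm above its start.
- puck_center (a point): Centre of the stuck puck: green resin cylinder 30 mm in diameter, 20 mm high, 40 g, dark specimen disc on its top; z along its axis, up. It starts on the pocket's floor, centre 100 mm above the bench, top 2 mm below the plate's top, so it cannot be gripped. Once pushed proud it stays there when the rod is withdrawn, and can be gripped by its sides from above and pulled out.
- grip (a point): Centre of the orange grip of the loose C-frame tool (about 0.3 kg), which starts upright on the bench. The grip is a block 22 by 22 mm (faces along the tool's x and y), 48 mm high, its centre 156 mm above the tool's underside, straight above the rod. Axes as the tool's: z up, x from the blue spine towards the rod (to the open side of the C).
- rod_tip (a point): Flat top end of the tool's upright steel rod, 10 mm in diameter, which rises from the foot plate; 58 mm above the tool's underside and 98 mm straight below the centre of the grip. Axes as the tool's.
- tray_in (a point): Centre of the inner floor of the fixed white tray, 120 mm (x) by 110 mm (y) outside, walls 5 mm thick and 18 mm high from the bench; z up, x and y along its sides.
- objective_mid (a point): Bystander, leave alone: steel microscope objective standing upright beside the stand, 32 mm in diameter, 52 mm high; point at half height, z up.
- oil_mid (a point): Bystander, leave alone: small amber bottle with a black cap behind the stand, 32 mm in diameter, 62 mm high; point at half height, z up.
- stub_mid (a point): Bystander, leave alone: brass specimen stub, 36 mm in diameter, 24 mm high, beside the way in at the stand's -x side; point at half height, z up.
- slides_mid (a point): Bystander, leave alone: small blue and white slide case 40 by 30 by 22 mm, beside the way in at the stand's -x side, opposite the stub; point at half height, z up.
- puck: The same puck; origin at the centre of its underside, 10 mm below its centre.
- tool: The same tool; origin on its underside, straight below rod and grip. Blue upper arm: 22 mm wide, 122 to 132 mm above the underside, x from -64 to +11 mm; blue spine: x from -64 to -52 mm, 30 mm wide; steel foot plate: x from -70 to +22 mm, 56 mm wide, 10 mm thick. The throat from spine to rod axis is 52 mm, so the stand's plate, whose edge is 40 mm from the hole, fits into the C.
- stand: The fixed mould stand; origin on the bench under the hole, z up, -x towards the robot (yaw within 0.35 rad). Aluminium plate 80 (x) by 100 (y) by 34 mm thick, underside 78 mm above the bench, on two white cheeks (inner faces at y = +-40 mm, 10 mm thick, feet out to +-64 mm). Between the cheeks the space under the plate is empty, open at both ends, -x and +x; only the -x end has free room before it.
Not all that is in view belongs to the job. Leave any red look-alike of the stand alone. What is shaped like the tool but red is not meant.

How it is judged:
By the outcome, as a careful person would: the job done as asked, in the order asked, and still so for the second after the job is handed in, with the robot touching nothing.
It also fails if it takes over 70 s, if anything falls off the work surface, if the arm or the gripper's body presses on something with over 40 N, if the wrist force passes 120 N, or if a joint passes its speed limit or range.

ROBOT

A 6-joint arm with a two-finger parallel gripper is mounted at the origin on the work surface. World frame = base frame: x ahead of the robot, y to its left, z up, the work surface at z = 0. Lengths are in m, angles in rad, forces in N, time in s.
With the tool pointing down it reaches from about 0.425 to 0.95 m from the base axis. Payload 3.5 kg.
Tool frame: the origin (TCP) lies midway between the tips of the shut fingers; the grasp point (between the pads) lies 19 mm behind it; x points along the fingers, y is the direction in which the jaws open and shut, and the axes are right-handed (so a half turn about x gives the same grasp; the last joint's range is limited). The gripper opens to 85 mm and grips with 20 to 120 N. Pads are 22 mm wide; open, the fingers measure 114 mm over their backs; the gripper's body (76 mm by 85 mm) begins 54 mm behind the grasp point. The pads swing forward as they close: fully open they stand 13 mm farther back than shut.
Start: joints at [0.998, 0.286, 1.577, -0, 1.279, -0.15], TCP at [0.277, 0.616, 0.197] pointing down, gripper open.
Joint ranges: [-2.77, 2.77], [-0.9, 2.22], [0.21, 2.48], [-1.53, 4.67], [0.24, 2.81], [-2.84, 2.84]. Speed limits (rad/s): [2.79, 2.79, 3.14, 3.14, 3.14, 3.14].

INTERFACE

Orientations are given as a unit quaternion [x, y, z, w].
In Python, from plant import sensors, optics, ctrl gives the robot as it stands.
- The arm moves only by the tool arm_command, never from a script. Its argument "increments" is a list that holds one entry, the list of rows, each a list of 4 numbers: the shift along the tool's x, y, z in cm, then the turn about the tool's x in rad. A call has 1 to 20 rows; each row shifts and turns the commanded pose from where the row before left it, along the tool's axes as they then stand; what a row does not reach is not made up. A row lasts 1/8 s, in which the tool goes at most 62.5 mm and 10.7 degrees, less where a joint would pass 70% of its speed; a pose out of reach is approached as far as the arm can. A call with a gripper value outside its range is refused whole. "grip" is the finger opening in cm, from 0 to 8.54, set as the call begins (left out, the last holds). The fingers move at their own pace and stop on an object; "grip_force" is the grip in N (left out, the last holds). Time passes only in rows, so rows that do not move let the fingers close. It gives the time, the measured TCP pose, the force and the opening at its end, in the units of the state.
- sensors.get_state(): the state, without advancing time (a new reading comes with each control period).
- optics.read_camera(name): name is "side" or "top"; returns the picture (480x640x3 uint8, blue, green, red); there is no depth.
- optics.camera_model(name): a dict with "camera_matrix" (3x3 intrinsics, pixels), "world_from_camera" (4x4, takes a point from camera to world coordinates). Camera axes: x right, y up, looking along -z (the intrinsics and any distortion apply to the point x, -y, -z); pixel columns grow to the right and rows downward; lengths in m; the calibration is good to about 2 mm. A picture is of the moment at which its call begins. camera_model takes no time and is no camera call.
- ctrl.sign_off(): hands the job in, once; it reports no verdict.
Trained networks look in the newest picture that a camera, given by its name, has taken for a name from the list of things; names that differ only in an ending like _2 or _b are one class to them, and where a whole thing is asked for, a point or a joint stands for the part that bears it (a point fixed in the world has none). Each returns a list of dicts, best first, with "conf" (0 to 1); they miss things now and then, are a little off and sometimes report something else, mostly with a low value. They report only what shows in the picture. A call takes as long as a camera call. They do not tell look-alikes from the thing itself.
- optics.boxes_of(camera, query): "at" ([row, column] in pixels, amid what is visible of it).
- optics.place_of(camera, query): "at" ([row, column] in pixels: a listed point, or the origin of a listed thing).
The state is a dict: "time": time; "qpos": joint angles; "dq": joint speeds; "joint_efforts": joint torques, N m; "eef_pos": TCP position; "tcp_rot": TCP orientation; "contact_force": force on the tool from outside, world axes, zero at the start; "wrist_torque": the same for the moment, N m; "opening": opening from 0.0 (shut) to 1.0 (fully open).
Only numpy, scipy, OpenCV 4.12 (cv2) and the standard library are available. Lean on these libraries where they do the work, as an engineer would, in place of code of your own. Each camera call takes 0.05 s, during which the arm holds its last target.

## Working session

There is one attempt and no reset: what is moved stays moved. The work goes in short steps, Python scripts to look and compute and a tool call to move; the robot and the scene stay as the last step left them, time stands still between calls to the robot, and variables do not carry over. Pictures are saved under pics/ and viewed, and the job is handed in when it is done.

Besides the shell and the picture viewer there is one more tool, called after "Emit:" by a JSON object that holds its "api" and its "payload". arm_command: Moves the arm, as the interface text tells. Its arguments: {"type":"object","properties":{"increments":{"type":"array","items":{"type":"array","items":{"type":"array","items":{"type":"number"}}}},"grip":{"type":"number"},"grip_force":{"type":"number"}},"required":["increments"]}

```bash
mkdir -p pics; ls; python3 - <<'E'
from plant import sensors, optics, ctrl
import cv2,numpy as np
s=sensors.get_state(); print(s)
for c in ("side","top"):
    cv2.imwrite(f"pics/{c}0.png",optics.read_camera(c))
    m=optics.camera_model(c); print(c,m)
E
```

```text
pics
{'time': 0.0, 'qpos': array([ 9.98009026e-01,  2.87174978e-01,  1.57817186e+00, -6.75438113e-06,
        1.27860087e+00, -1.49984377e-01]), 'dq': array([ 9.80091959e-04,  1.37888605e-03,  6.65525065e-04, -1.86769209e-05,
        8.09650903e-04,  7.14668765e-05]), 'joint_efforts': array([-4.11938781e-04, -4.05994749e+01, -2.92621171e+01, -1.70133453e-04,
        5.81205270e-03,  9.37313928e-06]), 'eef_pos': array([0.27652637, 0.61495121, 0.19524385]), 'tcp_rot': array([ 0.14759203,  0.69165696, -0.14915136,  0.69107244]), 'contact_force': array([-0.08984123,  0.29426933, -0.16650563]), 'wrist_torque': array([-0.02351624,  0.00356128,  0.04362679]), 'opening': 1.004711722721325}
side {'camera_matrix': array([[572.06746345,   0.        , 325.95611532],
       [  0.        , 572.06746345, 242.0076129 ],
       [  0.        ,   0.        ,   1.        ]]), 'world_from_camera': array([[ 0.97080501,  0.11990768, -0.20774934,  0.27143928],
       [-0.23959896,  0.52590797, -0.81609628, -1.0616544 ],
       [ 0.01140083,  0.84204688,  0.53928385,  0.82147996],
       [ 0.        ,  0.        ,  0.        ,  1.        ]])}
top {'camera_matrix': array([[468.60290239,   0.        , 321.98410464],
       [  0.        , 468.60290239, 239.69916403],
       [  0.        ,   0.        ,   1.        ]]), 'world_from_camera': array([[-0.01198263,  0.99068013, -0.13568087,  0.40805874],
       [-0.99965493, -0.00869644,  0.02478682,  0.02465484],
       [ 0.02337587,  0.13593106,  0.99044248,  1.17968146],
       [ 0.        ,  0.        ,  0.        ,  1.        ]])}
```

View pics/side0.png

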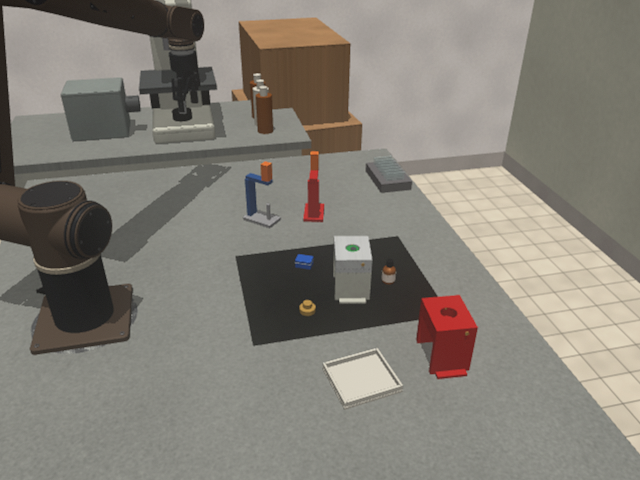

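View pics/top0.png

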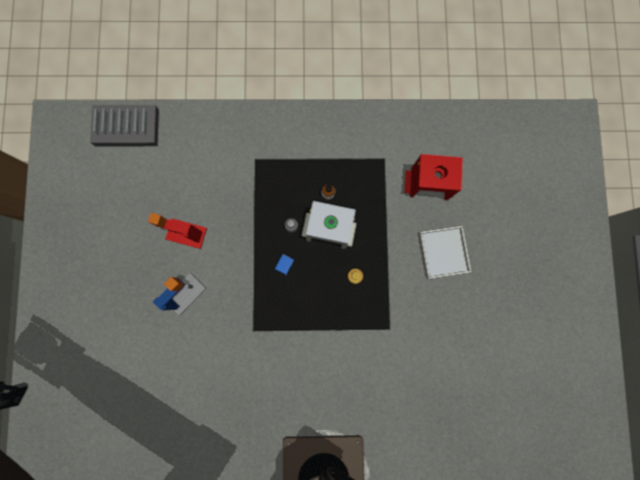

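The side picture shows the blue tool at about row 190, col 262, with its red look-alike at (185, 314). The stand with the green puck is at (248, 352), the red stand at (310, 448), and the tray at (376, 362). In the top picture the tool is at (288, 178), the red tool at (230, 185), the stand at (222, 331), the red stand at (173, 440), and the tray at (252, 445).

```bash
cat > h.py <<'E'
from plant import sensors, optics, ctrl
import cv2,numpy as np
from scipy.optimize import least_squares
from scipy.spatial.transform import Rotation as R
def proj(c,P):
    m=optics.camera_model(c); T=np.linalg.inv(m["world_from_camera"]); K=m["camera_matrix"]
    P=np.atleast_2d(P); q=P@T[:3,:3].T+T[:3,3]
    return np.c_[K[1,1]*q[:,1]/q[:,2]*1+K[1,2], K[0,0]*q[:,0]/-q[:,2]+K[0,2]]  # row,col
def ray(c,rc):
    m=optics.camera_model(c); T=m["world_from_camera"]; K=m["camera_matrix"]
    d=np.array([(rc[1]-K[0,2])/K[0,0],-(rc[0]-K[1,2])/K[1,1],-1]); return T[:3,3],T[:3,:3]@d
def atz(c,rc,z):
    o,d=ray(c,rc); return o+d*(z-o[2])/d[2]
def tri(a,b):
    A=[];B=[]
    for c,rc in (("side",a),("top",b)):
        o,d=ray(c,rc); d=d/np.linalg.norm(d); M=np.eye(3)-np.outer(d,d); A.append(M);B.append(M@o)
    return np.linalg.lstsq(np.vstack(A),np.hstack(B),rcond=None)[0]
E
python3 - <<'E'
from h import *
np.set_printoptions(precision=4,suppress=True)
Z=dict(nest=.112,puck_center=.1,grip=.156,rod_tip=.058,tray_in=None,objective_mid=.026,oil_mid=.031,stub_mid=.012,slides_mid=.011,tool=0,stand=0)
for n,z in Z.items():
    r={c:optics.place_of(c,n) for c in ("side","top")}
    for c in r:
        for d in r[c][:3]:
            print(n,c,np.round(d["at"],1),round(d["conf"],2),atz(c,d["at"],z if z is not None else 0.003)[:2])
    if r["side"] and r["top"]: print("   tri",tri(r["side"][0]["at"],r["top"][0]["at"]))
# check projection with own TCP
E
```

```text
nest side [249.  351.3] 0.73 [ 0.5936 -0.0292]
nest side [312.6 450.2] 0.66 [ 0.7186 -0.2875]
nest top [171.1 443.3] 0.67 [ 0.7154 -0.2907]
nest top [222.8 329.9] 0.55 [ 0.5936 -0.0209]
   tri [ 0.5983 -0.2321  0.2681]
puck_center side [251.9 353. ] 0.5 [ 0.5995 -0.0241]
puck_center top [221.6 330. ] 0.43 [ 0.5985 -0.0216]
   tri [ 0.5995 -0.0218  0.0984]
grip side [174.7 265.4] 0.81 [0.451  0.3002]
grip side [157.7 314.2] 0.55 [0.6006 0.3777]
grip top [284.7 178.4] 0.95 [0.4528 0.3106]
grip top [219.9 158.2] 0.63 [0.5954 0.359 ]
   tri [0.4528 0.3123 0.1501]
rod_tip side [192.7 315.6] 0.84 [0.5993 0.354 ]
rod_tip side [204.5 268.6] 0.81 [0.4575 0.3145]
rod_tip top [226.2 169.1] 0.67 [0.5978 0.3644]
rod_tip top [288.4 183.2] 0.63 [0.4483 0.3265]
   tri [0.6005 0.3662 0.0514]
tray_in side [378.7 362.2] 0.66 [ 0.5376 -0.3145]
tray_in top [253.1 446.8] 0.67 [ 0.5321 -0.3216]
   tri [ 0.5335 -0.3202  0.0093]
objective_mid top [226.5 292.7] 0.47 [0.5999 0.0684]
oil_mid side [273.6 390.4] 0.64 [ 0.6913 -0.0337]
oil_mid side [309.7 308.2] 0.6 [ 0.4735 -0.1203]
oil_mid top [188.4 330.9] 0.64
[... 195 characters left out ...]
.0808]
stub_mid top [230.7 331. ] 0.57 [ 0.5907 -0.0276]
   tri [ 0.4783 -0.0817  0.0069]
slides_mid side [258.9 306.3] 0.81 [0.5167 0.0995]
slides_mid top [263.3 281.8] 0.51 [0.5096 0.0964]
   tri [0.5126 0.0958 0.0137]
tool side [208.2 311.5] 0.78 [0.5906 0.3693]
tool side [222.7 269.7] 0.71 [0.4581 0.3141]
tool top [223.7 331.6] 0.75 [ 0.6107 -0.0299]
tool top [234.4 177. ] 0.63 [0.5864 0.3615]
tool top [286.7 191. ] 0.57 [0.4544 0.3229]
   tri [ 0.5384 -0.0153  0.2243]
stand side [287.2 351.1] 0.77 [ 0.5984 -0.0248]
stand side [355.2 444.8] 0.67 [ 0.7218 -0.2884]
stand top [184.4 427. ] 0.96 [ 0.7122 -0.2795]
stand top [230.2 329.5] 0.55 [ 0.5939 -0.0243]
   tri [ 0.6003 -0.2248  0.1716]
```

```bash
python3 - <<'E'
import cv2
s=cv2.imread("pics/side0.png");t=cv2.imread("pics/top0.png")
a=cv2.resize(s[150:235,230:340],None,fx=5,fy=5,interpolation=cv2.INTER_CUBIC)
b=cv2.resize(t[200:325,130:220],None,fx=4.6,fy=4.6,interpolation=cv2.INTER_CUBIC)
cv2.imwrite("pics/cs.png",a);cv2.imwrite("pics/ct.png",b)
cv2.imwrite("pics/ct2.png",cv2.resize(t[170:290,265:385],None,fx=5,fy=5,interpolation=cv2.INTER_CUBIC))
E
```

```text
(no output)
```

View pics/cs.png

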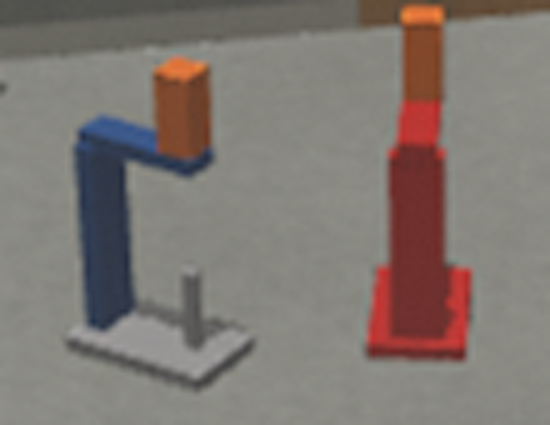

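View pics/ct.png

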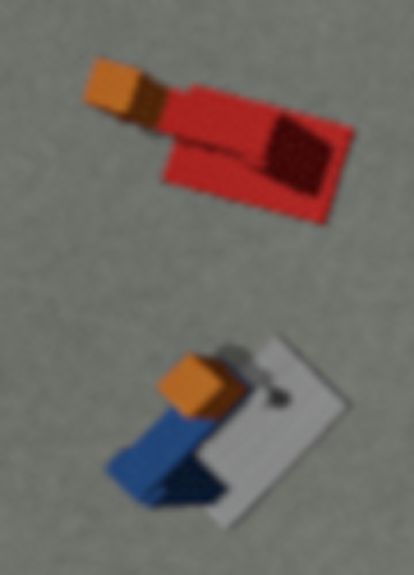

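View pics/ct2.png

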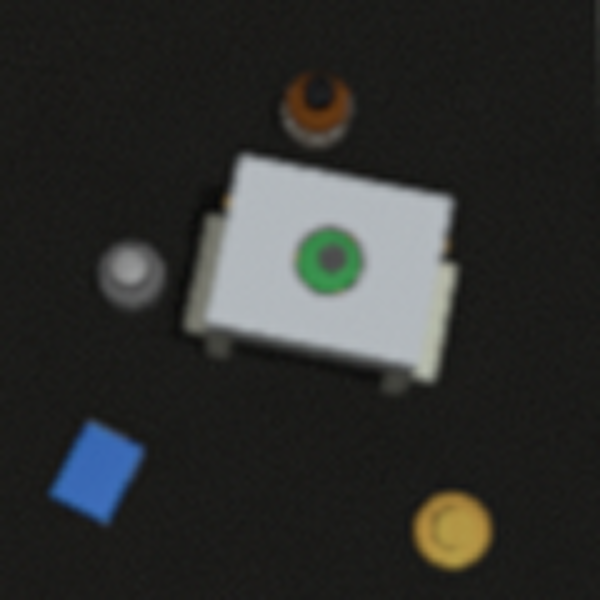

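```bash
python3 - <<'E'
import cv2
s=cv2.imread("pics/side0.png");t=cv2.imread("pics/top0.png")
cv2.imwrite("pics/cs2.png",cv2.resize(s[230:320,295:405],None,fx=6,fy=6,interpolation=cv2.INTER_CUBIC))
E
```

```text
(no output)
```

View pics/cs2.png

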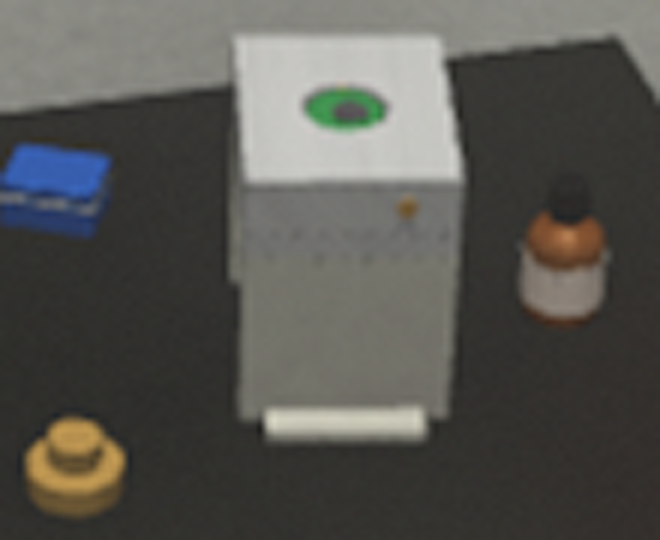

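```bash
cat > fit.py <<'E'
from h import *
np.set_printoptions(precision=4,suppress=True)
def fit(obs,p0,freez=False):
    def w(p,L): 
        c,s=np.cos(p[2]),np.sin(p[2]); L=np.array(L); return np.c_[p[0]+c*L[:,0]-s*L[:,1],p[1]+s*L[:,0]+c*L[:,1],L[:,2]+(p[3] if freez else 0)]
    def f(p): return np.concatenate([(proj(c,w(p,[o[1] for o in obs if o[0]==c]))-np.array([o[2] for o in obs if o[0]==c])).ravel() for c in sorted({o[0] for o in obs})])
    r=least_squares(f,p0+([0] if freez else []),loss="soft_l1"); return r.x,np.round(f(r.x).reshape(-1,2),1)
E
python3 - <<'E'
from fit import *
top=lambda x,y:(200+y/4.6,130+x/4.6); sd=lambda x,y:(150+y/5,230+x/5)
# px offset -0.4 from resize
g=.18
T=[("top",(.022,.028,.01),top(282,335)),("top",(.022,-.028,.01),top(352,405)),("top",(-.070,-.028,.01),top(228,528)),
("top",(0,0,.18),top(192,385)),
("side",(.022,.028,.01),sd(252,338)),("side",(.022,-.028,.01),sd(200,376)),("side",(-.07,-.028,.01),sd(68,337)),("side",(0,0,.18),sd(182,69)),("side",(0,0,.058),sd(191,269))]
t2=lambda x,y:(170+y/5,265+x/5); s2=lambda x,y:(230+y/6,295+x/6)
S=[("top",(.04,.05,.112),t2(243,155)),("top",(.04,-.05,.112),t2(453,198)),("top",(-.04,-.05,.112),t2(412,368)),("top",(-.04,.05,.112),t2(207,325)),("top",(0,0,.11),t2(329,261)),
("side",(-.04,.05,.112),s2(235,37)),("side",(.04,.05,.112),s2(440,37)),("side",(.04,-.05,.112),s2(463,182)),("side",(-.04,-.05,.112),s2(245,184)),("side",(0,0,.11),s2(345,108))]
for n,O,p0 in (("tool",T,[.45,.31,-.75]),("stand",S,[.6,-.02,-.2])):
    for cs in (("side","top"),("side",),("top",)):
        p,r=fit([o for o in O if o[0] in cs],p0); print(n,cs,p,r.tolist())
E
```

```text
tool ('side', 'top') [ 0.4555  0.317  -0.7815] [[-0.6, 0.3], [0.5, -1.0], [-0.6, -1.2], [-0.2, -0.7], [0.4, -0.5], [-1.1, -0.3], [-0.5, 0.2], [-0.1, 0.0], [-0.7, 0.5]]
tool ('side',) [ 0.4571  0.3163 -0.7603] [[-0.6, 0.8], [0.6, -0.1], [-0.3, -0.8], [-0.2, -0.0], [0.4, 0.1]]
tool ('top',) [ 0.4541  0.3172 -0.7865] [[-0.5, -0.3], [0.1, 0.1], [0.4, -0.2], [-0.0, 0.4]]
stand ('side', 'top') [ 0.5966 -0.0238 -0.2199] [[-0.2, -0.6], [-0.3, -0.6], [-0.3, -0.7], [-0.6, -0.7], [0.3, -0.6], [-0.5, 0.0], [-0.2, 0.1], [-0.8, 1.5], [-1.3, -0.0], [-0.5, 0.3]]
stand ('side',) [ 0.5977 -0.0251 -0.2183] [[-0.0, -0.0], [-0.1, -0.0], [-0.1, 0.0], [-0.3, -0.0], [0.6, 0.0]]
stand ('top',) [ 0.5951 -0.0231 -0.2214] [[0.1, -0.3], [0.5, -0.2], [-0.1, 1.1], [-0.6, -0.4], [0.1, 0.0]]
```

```bash
cat >> h.py <<'E'
def rel(target,yawj=None,s=None):
    """cm shift in tool axes to TCP target (world), and turn about tool x to have jaw axis y at world yaw yawj (mod pi)"""
    s=s or sensors.get_state(); M=R.from_quat(s["tcp_rot"]).as_matrix()
    d=M.T@(np.array(target)-s["eef_pos"])*100
    y=np.arctan2(M[1,1],M[0,1]); t=None
    if yawj is not None:
        # tool x points down: +turn => world yaw decreases
        t=-((yawj-y+np.pi/2)%np.pi-np.pi/2)
    return np.round(d,2),y,t
E
python3 - <<'E'
from h import *
s=sensors.get_state(); print(R.from_quat(s["tcp_rot"]).as_matrix().round(3), s["qpos"].round(3))
for yj in (-.78,-.78+np.pi/2): print(rel([.4555,.317,.24],yj))
E
```

```text
[[-0.     0.41   0.912]
 [-0.     0.912 -0.41 ]
 [-1.    -0.    -0.   ]] [ 0.998  0.286  1.577 -0.     1.279 -0.15 ]
(array([ -4.34, -19.9 ,  28.54]), np.float64(1.14799732656087), np.float64(-1.2135953270289228))
(array([ -4.34, -19.9 ,  28.54]), np.float64(1.14799732656087), np.float64(0.3572009997659735))
```

Emit:
{"api": "arm_command", "payload": {"increments": [[[-0.4,0,0,0.1753],[-0.4,0,0,0.1753],[-0.4,0,0,0.1753],[-0.4,0,0,0.1753],[-0.4,0,0,0.1753],[-0.4,0,0,0.1753],[-0.4,0,0,0.1753],[-0.4,0,0,0.1753],[-0.4,0,0,0.1753],[-0.4,0,0,0.1753],[-0.4,0,0,0.1753],[0,0,0,0]]], "grip": 8.5}}

```text
time: 2.7
eef_pos: [0.2771, 0.6158, 0.2411]
tcp_rot: [0.653, 0.273, -0.652, 0.273]
contact_force: [0.3, -0.4, 0.0]
opening: 1.0
```

```bash
python3 - <<'E'
from h import *
s=sensors.get_state();print(s["time"],s["eef_pos"],s["qpos"].round(3));print(rel([.4555,.317,.24],-.78))
E
```

```text
2.7 [0.27705503 0.61575926 0.24112781] [ 0.998  0.257  1.531 -0.     1.353  1.776]
(array([ 0.1 , 33.68,  8.75]), np.float64(-0.7782738919107944), np.float64(0.0017261080892057024))
```

Emit:
{"api": "arm_command", "payload": {"increments": [[[0,3.37,0.875,0],[0,3.37,0.875,0],[0,3.37,0.875,0],[0,3.37,0.875,0],[0,3.37,0.875,0],[0,3.37,0.875,0],[0,3.37,0.875,0],[0,3.37,0.875,0],[0,3.37,0.875,0],[0,3.37,0.875,0],[0,0,0,0]]]}}

```text
time: 4.08
eef_pos: [0.4558, 0.3147, 0.2405]
tcp_rot: [-0.653, -0.272, 0.653, -0.272]
contact_force: [-0.8, 0.0, 0.2]
opening: 0.995
```

```bash
python3 - <<'E'
from h import *
s=sensors.get_state();print(s["time"],s["eef_pos"]);print(rel([.4555,.317,.141],-.78))
a=optics.read_camera("side");b=optics.read_camera("top")
A=cv2.resize(a[90:240,190:340],None,fx=4,fy=4,interpolation=cv2.INTER_CUBIC);B=cv2.resize(b[230:330,110:220],None,fx=4,fy=4,interpolation=cv2.INTER_CUBIC)
cv2.imwrite("pics/g1.png",A);cv2.imwrite("pics/g1t.png",B)
E
```

```text
4.075 [0.45576519 0.31471786 0.24046283]
(array([ 9.95, -0.18, -0.15]), np.float64(-0.7809019517614851), np.float64(-0.0009019517614849981))
```

View pics/g1.png

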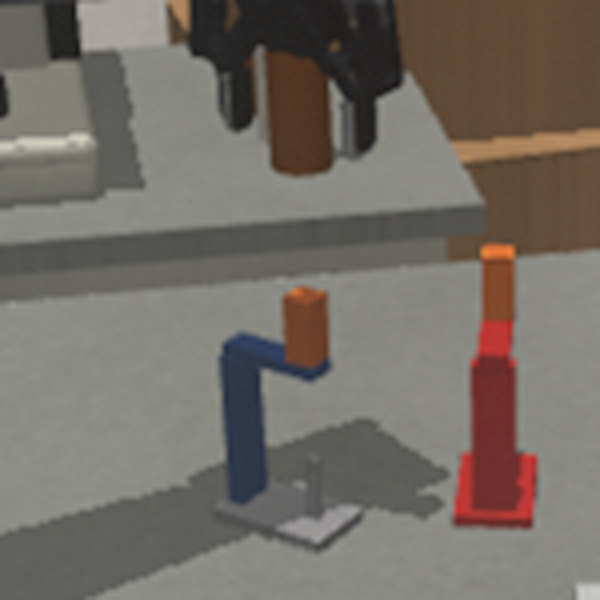

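View pics/g1t.png

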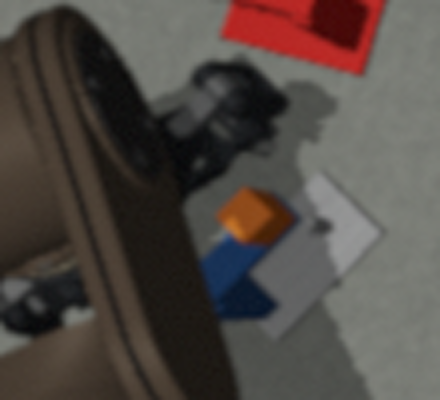

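The side crop shows the blue tool under the open jaws, with the grip at crop (325, 305) and the finger tips at cols 235 and 355. The red one stays to the right. Descending.

Emit:
{"api": "arm_command", "payload": {"increments": [[[1.5,-0.18,-0.15,0],[1.5,0,0,0],[1.5,0,0,0],[1.5,0,0,0],[1.5,0,0,0],[1.5,0,0,0],[0.95,0,0,0],[0,0,0,0],[0,0,0,0]]]}}

```text
time: 5.3
eef_pos: [0.4551, 0.3188, 0.1417]
tcp_rot: [0.653, 0.272, -0.652, 0.272]
contact_force: [-0.0, -0.5, -0.4]
opening: 0.999
```

Emit:
{"api": "arm_command", "payload": {"increments": [[[0,0,0,0],[0,0,0,0],[0,0,0,0],[0,0,0,0],[0,0,0,0],[0,0,0,0],[0,0,0,0],[0,0,0,0]]], "grip": 1.5, "grip_force": 80}}

```text
time: 6.3
eef_pos: [0.4549, 0.3188, 0.1417]
tcp_rot: [0.653, 0.272, -0.652, 0.272]
contact_force: [-2.0, 0.1, 4.1]
opening: 0.21
```

```bash
python3 - <<'E'
from h import *
s=sensors.get_state();print(s["time"],s["eef_pos"],s["opening"],s["contact_force"])
a=optics.read_camera("side");b=optics.read_camera("top")
A=cv2.resize(a[130:240,220:330],None,fx=5,fy=5,interpolation=cv2.INTER_CUBIC)
cv2.imwrite("pics/g2.png",A)
E
```

```text
6.3 [0.45491582 0.31881927 0.14166448] 0.21014624211208505 [-1.99416792  0.05613217  4.14217786]
```

View pics/g2.png

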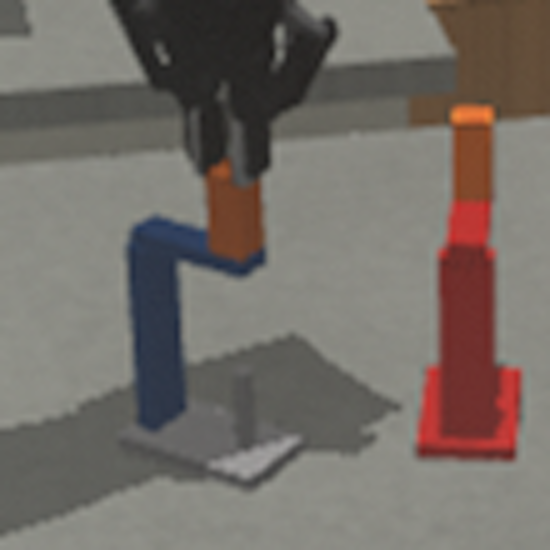

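```bash
python3 - <<'E'
from h import *
for z in (.132,.1417,.16,.18): 
    p=proj("side",[.455+.011,.3188-.011,z])[0]; print(z,p,(p-[130,220])*5)
E
```

```text
0.132 [181.07022536 270.95007095] [255.35112682 254.75035475]
0.1417 [177.79640772 270.80283714] [238.98203858 254.01418568]
0.16 [171.55846029 270.52229714] [207.79230144 252.61148569]
0.18 [164.64740492 270.21148537] [173.23702461 251.05742685]
```

```bash
python3 - <<'E'
from h import *
print(proj("side",[[.4558,.3147,.2405],[.4558+.03,.3147-.03,.2405],[.4558-.03,.3147+.03,.2405],[.4558+.03,.3147-.03,.2535],[.4558-.03,.3147+.03,.2535]]))
a=cv2.imread("pics/g1.png");print()
a=optics.read_camera("side")
A=cv2.resize(a[110:200,230:310],None,fx=7,fy=7,interpolation=cv2.INTER_LANCZOS4)
A=cv2.convertScaleAbs(A,alpha=1.8,beta=10)
cv2.imwrite("pics/g3.png",A)
b=optics.read_camera("top");cv2.imwrite("pics/g3t.png",cv2.resize(b[200:330,100:230],None,fx=4.6,fy=4.6,interpolation=cv2.INTER_CUBIC))
E
```

```text
[[142.42696424 264.89644539]
 [145.96286631 278.39267033]
 [138.97750189 251.73015318]
 [141.17838484 278.22112808]
 [134.27758135 251.43704289]]
```

View pics/g3.png

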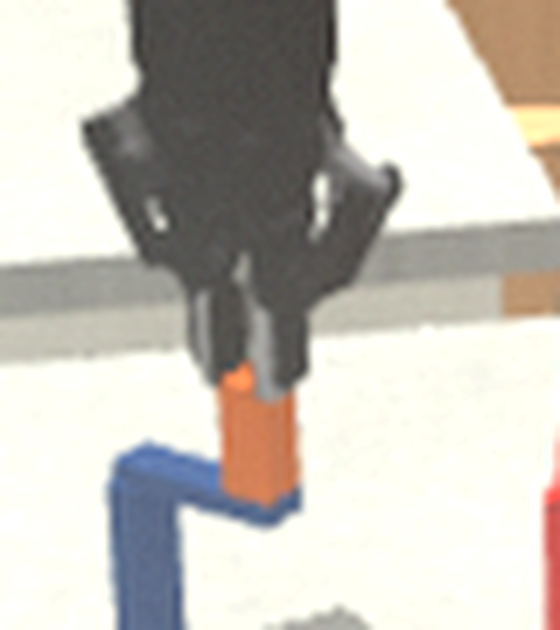

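View pics/g3t.png

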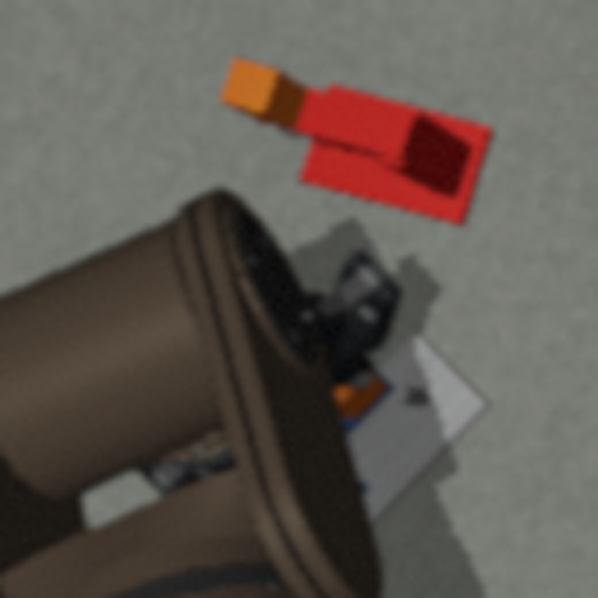

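```bash
python3 - <<'E'
from h import *
np.set_printoptions(precision=4,suppress=True)
print(tri((121,249),(277,156)),tri((128,279.5),(255,180)))
for z in (.2,.24,.28): print(z,atz("top",(265,168),z),atz("side",(124.5,264),z))
s=sensors.get_state(); print(s)
for n in ("grip","rod_tip"):
  for c in ("side","top"):
    print(n,c,[(np.round(d["at"],1),round(d["conf"],2)) for d in optics.place_of(c,n)])
E
```

```text
[0.4399 0.3135 0.3015] [0.4954 0.2717 0.2936]
0.2 [0.492 0.321 0.2  ] [0.4866 0.5448 0.2   ]
0.24 [0.4886 0.3089 0.24  ] [0.4727 0.4414 0.24  ]
0.28 [0.4851 0.2968 0.28  ] [0.4589 0.338  0.28  ]
{'time': 6.5, 'qpos': array([0.4286, 0.0763, 1.9226, 0.0001, 1.1419, 1.2088]), 'dq': array([-0.0016,  0.001 ,  0.0013,  0.001 , -0.0002, -0.0003]), 'joint_efforts': array([ -0.5268, -27.9087, -25.4261,  -0.1424,  -0.2017,   0.0034]), 'eef_pos': array([0.4549, 0.3188, 0.1416]), 'tcp_rot': array([ 0.6529,  0.2723, -0.6523,  0.2722]), 'contact_force': array([-1.8959,  0.0505,  5.94  ]), 'wrist_torque': array([0.1064, 0.1451, 0.0001]), 'opening': 0.21428206308983214}
grip side [(array([171.6, 266.9]), 0.87), (array([159.4, 314.8]), 0.63)]
grip top [(array([283.2, 179.3]), 0.77), (array([218.6, 156.6]), 0.69)]
rod_tip side [(array([192.7, 315.5]), 0.94), (array([204.8, 268.3]), 0.7)]
rod_tip top [(array([228.1, 168.9]), 0.86), (array([289.1, 182.9]), 0.75)]
```

```bash
python3 - <<'E'
from h import *
np.set_printoptions(precision=1,suppress=True)
for z in (.14,.18,.22,.26,.3,.35):
  for o in ((0,0),(.03,-.03),(-.03,.03)):
    p=np.array([.455+o[0],.3188+o[1],z]); q=proj("top",p)[0]; r=proj("side",p)[0]; print(z,o,q,(q-[200,100])*4.6,r,(r-[110,230])*7)
b=optics.read_camera("top");cv2.imwrite("pics/g4t.png",cv2.resize(cv2.convertScaleAbs(b[240:310,140:220],alpha=2,beta=15),None,fx=8,fy=8,interpolation=cv2.INTER_CUBIC))
E
```

```text
0.14 (0, 0) [284.1 176.7] [386.6 353. ] [177.  266.1] [468.9 252.7]
0.14 (0.03, -0.03) [270.3 190.8] [323.2 417.9] [180.8 279.1] [495.6 343.7]
0.14 (-0.03, 0.03) [298.  162.5] [450.7 287.4] [173.3 253.4] [442.8 163.8]
0.18 (0, 0) [283.3 171.4] [383.  328.2] [163.3 265.4] [373.1 247.9]
0.18 (0.03, -0.03) [268.9 186.1] [317.  395.8] [167.  278.6] [399.  340.2]
0.18 (-0.03, 0.03) [297.7 156.5] [449.6 260. ] [159.7 252.6] [347.8 157.9]
0.22 (0, 0) [282.4 165.5] [379.  301.4] [149.2 264.7] [274.5 243. ]
0.22 (0.03, -0.03) [267.5 180.9] [310.3 372. ] [152.8 278.1] [299.6 336.5]
0.22 (-0.03, 0.03) [297.5 150. ] [448.4 230.2] [145.7 251.7] [250.  151.7]
0.26 (0, 0) [281.4 159.2] [374.7 272.3] [134.7 264. ] [173.1 237.9]
0.26 (0.03, -0.03) [265.9 175.2] [303.  346.1] [138.2 277.5] [197.3 332.8]
0.26 (-0.03, 0.03) [297.2 143. ] [447.1 197.8] [131.4 250.8] [149.5 145.4]
0.3 (0, 0) [280.4 152.3] [369.9 240.6] [119.8 263.2] [ 68.6 232.7]
0.3 (0.03, -0.03) [264.1 169.1] [295.1 317.8] [123.1 277. ] [ 91.8 329. ]
0.3 (-0.03, 0.03) [296.9 135.3] [445.6 162.4] [116.6 249.8] [ 45.9 138.9]
0.35 (0, 0) [279.  142.7] [363.4 196.5] [100.5 262.3] [-66.5 226. ]
0.35 (0.03, -0.03) [261.8 160.6] [284.1 278.7] [103.6 276.3] [-44.6 324. ]
0.35 (-0.03, 0.03) [296.4 124.7] [443.6 113.4] [ 97.5 248.6] [-87.8 130.5]
```

View pics/g4t.png

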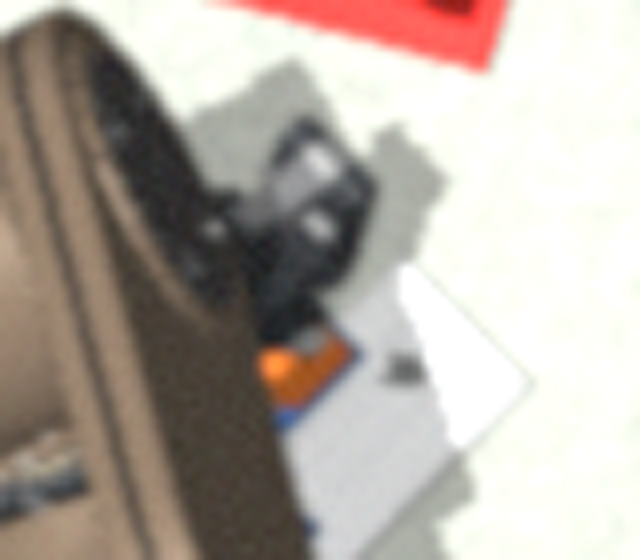

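```bash
python3 - <<'E'
from h import *
np.set_printoptions(precision=1,suppress=True)
print(proj("side",[[.2765,.615,.195],[.2765,.615,.208],[.2765,.615,.25],[.2765,.615,0]]),proj("top",[[.2765,.615,.195],[.2765,.615,.208],[.2765,.615,.25]]))
print("base",proj("side",[[0,0,0],[.1,.1,0],[.1,-.1,0],[-.1,-.1,0]]),proj("top",[[0,0,0],[.1,.1,0],[.1,-.1,0]]))
a=cv2.imread("pics/side0.png")
cv2.imwrite("pics/s0c.png",cv2.resize(cv2.convertScaleAbs(a[0:150,100:260],alpha=1.8,beta=15),None,fx=4,fy=4,interpolation=cv2.INTER_CUBIC))
E
```

```text
[[123.1 190.6]
 [118.9 190.1]
 [105.2 188.4]
 [181.8 197.7]] [[373.6  18. ]
 [374.5  13.9]
 [377.8   0. ]]
base [[317.8  85.2]
 [284.8 134.3]
 [341.1 131. ]
 [356.6  27.5]] [[477.2 322.8]
 [433.9 280.7]
 [432.4 363.8]]
```

View pics/s0c.png

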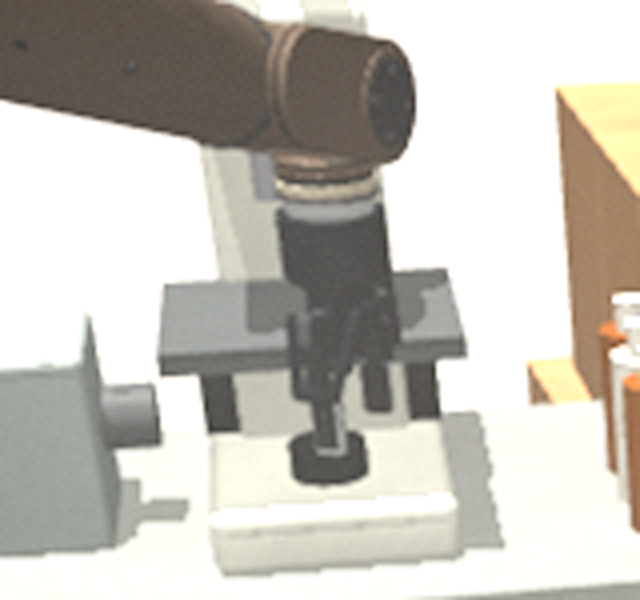

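```bash
python3 - <<'E'
from h import *
np.set_printoptions(precision=4,suppress=True)
print(tri((166,269),(280,177.5)),tri((165,268),(281,179.5)))
M=R.from_quat(sensors.get_state()["tcp_rot"]).as_matrix();print(M)
E
```

```text
[0.4622 0.307  0.1769] [0.4593 0.3011 0.1827]
[[ 0.0007  0.7107 -0.7035]
 [ 0.0004 -0.7035 -0.7107]
 [-1.      0.0002 -0.0008]]
```

Emit:
{"api": "arm_command", "payload": {"increments": [[[0,0,0,0],[0,0,0,0],[0,0,0,0],[0,0,0,0],[0,0,0,0],[0,0,0,0]]], "grip": 5.5}}

```text
time: 7.5
eef_pos: [0.4547, 0.3186, 0.1412]
tcp_rot: [0.653, 0.272, -0.653, 0.272]
contact_force: [-0.3, -0.1, -0.3]
opening: 0.65
```

```bash
python3 - <<'E'
from h import *
print(sensors.get_state())
a=optics.read_camera("side");b=optics.read_camera("top")
A=cv2.resize(cv2.convertScaleAbs(a[110:210,220:310],alpha=1.8,beta=10),None,fx=5.5,fy=5.5,interpolation=cv2.INTER_CUBIC)
B=cv2.resize(cv2.convertScaleAbs(b[240:320,140:220],alpha=1.8,beta=10),None,fx=5,fy=5,interpolation=cv2.INTER_CUBIC)
cv2.imwrite("pics/g5.png",A);cv2.imwrite("pics/g5t.png",B)
E
```

```text
{'time': 7.5, 'qpos': array([ 4.28498947e-01,  7.65569237e-02,  1.92318164e+00, -5.37028596e-05,
        1.14177712e+00,  1.20887863e+00]), 'dq': array([ 0.00139254, -0.00149906, -0.00130326, -0.00124829, -0.00138509,
       -0.00102178]), 'joint_efforts': array([-3.73868112e-03, -3.07002604e+01, -2.76419735e+01, -1.15327798e-04,
        3.19427836e-04,  8.22858027e-06]), 'eef_pos': array([0.45469103, 0.31861916, 0.14116071]), 'tcp_rot': array([ 0.65262517,  0.27222737, -0.65256961,  0.27226008]), 'contact_force': array([-0.29713597, -0.12963556, -0.33874911]), 'wrist_torque': array([-0.00101217, -0.01986283,  0.06961052]), 'opening': 0.6498917258311676}
```

View pics/g5.png

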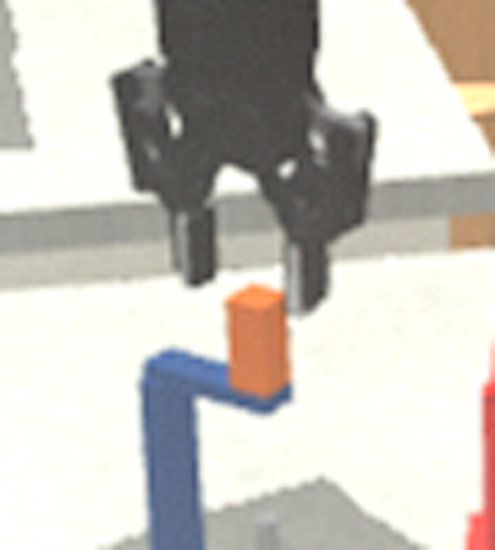

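View pics/g5t.png

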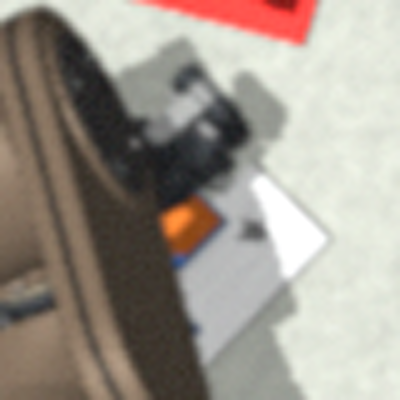

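The fingers really sit about 30 mm higher than the pose reading says: the tips at rows 161 and 166 are level with the grip's top at z 0.18, though TCP z reads 0.141. I'll lower with the jaws open, in steps, watching the force.

Emit:
{"api": "arm_command", "payload": {"increments": [[[0.4,0,0,0],[0.4,0,0,0],[0.4,0,0,0],[0,0,0,0]]]}}

```text
time: 8.1
eef_pos: [0.4542, 0.3184, 0.1284]
tcp_rot: [-0.652, -0.272, 0.653, -0.272]
contact_force: [-0.9, 0.2, -0.5]
opening: 0.643
```

Emit:
{"api": "arm_command", "payload": {"increments": [[[0.4,0,0,0],[0.4,0,0,0],[0.4,0,0,0],[0,0,0,0]]]}}

```text
time: 8.6
eef_pos: [0.4543, 0.3185, 0.1165]
tcp_rot: [-0.652, -0.272, 0.653, -0.272]
contact_force: [-1.3, -0.5, 0.8]
opening: 0.643
```

```bash
python3 - <<'E'
from h import *
print(tri((166.4,275.5),(277,178)))
a=optics.read_camera("side");b=optics.read_camera("top")
A=cv2.resize(cv2.convertScaleAbs(a[110:210,220:310],alpha=1.8,beta=10),None,fx=5.5,fy=5.5,interpolation=cv2.INTER_CUBIC)
cv2.imwrite("pics/g6.png",A)
E
```

```text
[0.47389461 0.30599323 0.17467424]
```

View pics/g6.png

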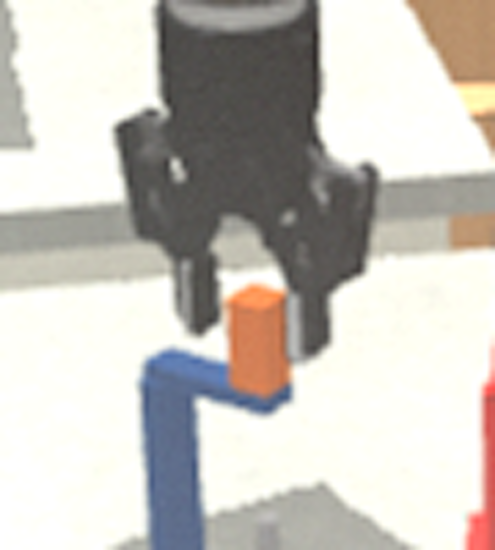

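The tips now overlap about half the grip (right tip at crop (358, 310)) with no contact, so I'll close.

Emit:
{"api": "arm_command", "payload": {"increments": [[[0.2,0,0,0],[0,0,0,0],[0,0,0,0],[0,0,0,0],[0,0,0,0],[0,0,0,0],[0,0,0,0],[0,0,0,0]]], "grip": 1.5, "grip_force": 90}}

```text
time: 9.7
eef_pos: [0.4549, 0.3186, 0.1153]
tcp_rot: [0.653, 0.272, -0.652, 0.272]
contact_force: [1.6, -1.4, 2.3]
opening: 0.24
```

Emit:
{"api": "arm_command", "payload": {"increments": [[[-0.5,0,0,0],[-0.5,0,0,0],[-0.5,0,0,0],[-0.5,0,0,0],[0,0,0,0],[0,0,0,0]]]}}

```text
time: 10.45
eef_pos: [0.4545, 0.3186, 0.135]
tcp_rot: [-0.653, -0.272, 0.653, -0.272]
contact_force: [0.3, 0.4, -3.0]
opening: 0.243
```

```bash
python3 - <<'E'
from h import *
print(sensors.get_state()["eef_pos"])
a=optics.read_camera("side")
A=cv2.resize(cv2.convertScaleAbs(a[120:240,220:310],alpha=1.6,beta=10),None,fx=5,fy=5,interpolation=cv2.INTER_CUBIC)
cv2.imwrite("pics/g7.png",A)
E
```

```text
[0.45454057 0.31857988 0.13503433]
```

View pics/g7.png

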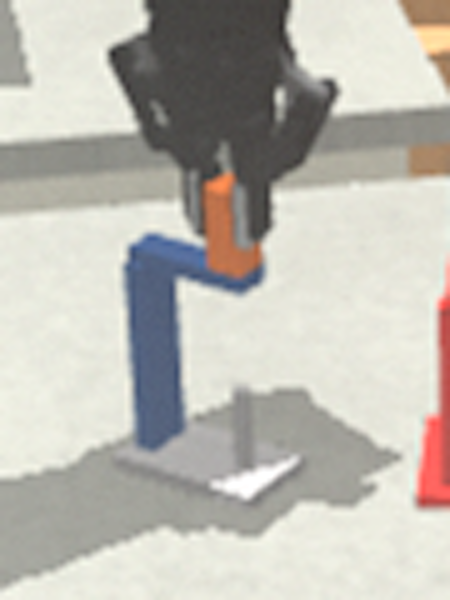

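Held, upright, 2 cm up, with wrist force −3 N, which matches the tool's weight. Next I'll raise, turn and carry it to the front of the stand.

Emit:
{"api": "arm_command", "payload": {"increments": [[[-0.8,0,0,-0.08],[-1.0,0,0,-0.1],[-1.0,0,0,-0.1],[-1.0,0,0,-0.1],[-0.7,0,0,-0.1],[-0.5,0,0,-0.08],[0,0.4,1.0,0],[0,0.8,2.0,0],[0,1.23,3.03,0],[0,1.23,3.03,0],[0,1.23,3.03,0],[0,1.23,3.03,0],[0,1.23,3.03,0],[0,1.23,3.03,0],[0,1.23,3.03,0],[0,1.23,3.03,0],[0,0.9,2.2,0],[0,0.6,1.5,0],[0,0,0,0],[0,0,0,0]]]}}

```text
time: 13.0
eef_pos: [0.5091, -0.0101, 0.1849]
tcp_rot: [0.552, 0.442, -0.552, 0.442]
contact_force: [0.6, 0.5, -2.7]
opening: 0.239
```

```bash
python3 - <<'E'
from h import *
s=sensors.get_state();print(s["eef_pos"],s["qpos"].round(2),rel([.5088,-.0042,.185],-.22),s["contact_force"])
a=optics.read_camera("side");b=optics.read_camera("top")
cv2.imwrite("pics/i1.png",cv2.resize(cv2.convertScaleAbs(a[150:330,260:420],alpha=1.4,beta=10),None,fx=4,fy=4,interpolation=cv2.INTER_CUBIC)[:600])
cv2.imwrite("pics/i1t.png",cv2.resize(cv2.convertScaleAbs(b[180:330,250:400],alpha=1.4,beta=10),None,fx=4,fy=4,interpolation=cv2.INTER_CUBIC))
E
```

```text
[ 0.50913407 -0.0101399   0.1849104 ] [-0.22 -0.07  1.99  0.    1.23  0.  ] (array([-0.01, -0.16, -0.57]), np.float64(-0.22038469146210085), np.float64(-0.00038469146210085015)) [ 0.6241529   0.45020341 -2.68773798]
```

View pics/i1.png

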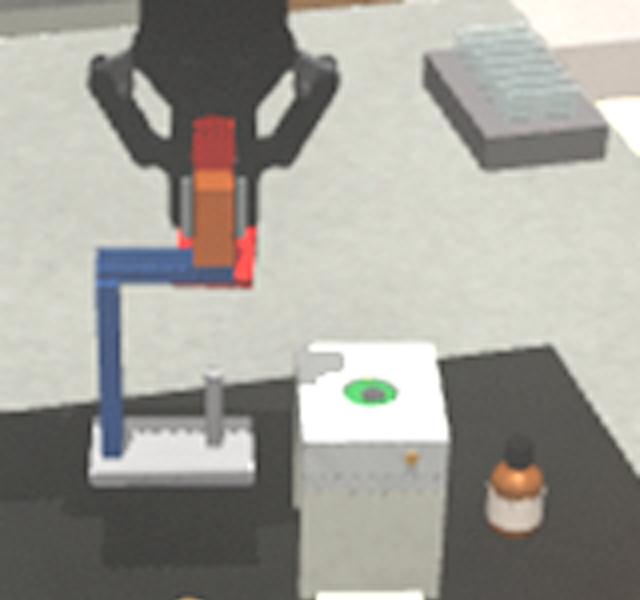

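View pics/i1t.png

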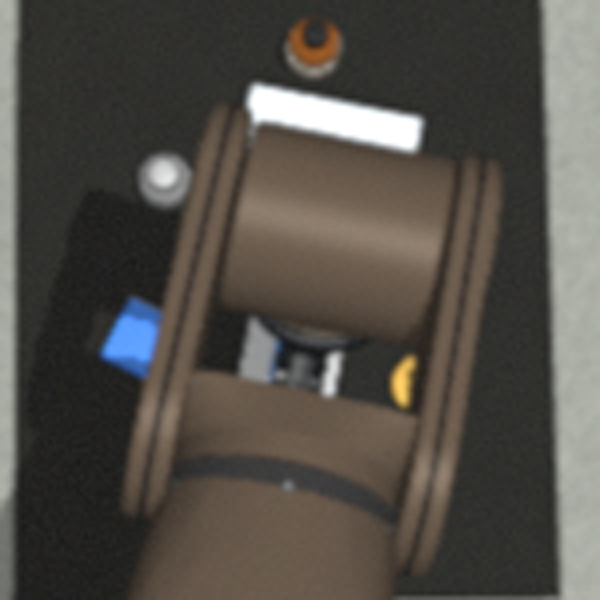

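```bash
cat > fs.py <<'E'
from fit import *
def fs(pts,h,p0):
    O=[("side",(x/1000,y/1000,z/1000+h),rc) for (x,y,z),rc in pts]
    return fit(O,p0)
E
python3 - <<'E'
from fs import *
m=lambda x,y:(150+y/4,260+x/4)
pts=[((0,0,58),m(213,373)),((22,-28,10),m(254,470)),((-70,-28,10),m(91,470)),((22,28,10),m(253,419)),((0,0,180),m(215,181)),((0,-11,132),m(214,266))]
for h in (.066,.07,.074):
    print(h,*fs(pts,h,[.51,0,-.22]))
E
```

```text
0.066 [ 0.5121 -0.0045 -0.2333] [[-0.1  0.4]
 [ 0.3 -0.2]
 [ 0.1 -0.2]
 [-0.8 -0. ]
 [-0.1 -0.1]
 [ 0.6  0.1]]
0.07 [ 0.5107 -0.0106 -0.2335] [[-0.1  0.4]
 [ 0.4 -0.1]
 [ 0.2 -0.4]
 [-0.7  0. ]
 [-0.4 -0.1]
 [ 0.5  0.1]]
0.074 [ 0.5093 -0.0167 -0.2338] [[-0.1  0.4]
 [ 0.5 -0.1]
 [ 0.4 -0.6]
 [-0.7  0.1]
 [-0.7 -0.1]
 [ 0.3  0.1]]
```

Emit:
{"api": "arm_command", "payload": {"increments": [[[0.4,0,-0.25,0],[0.8,0,-0.25,0],[1.0,0,0,0],[1.0,0,0,0],[1.0,0,0,0],[0.8,0,0,0],[0.6,0,0,0],[0.5,0,0,0],[0,0,0,0],[0,0,0,0]]]}}

```text
time: 14.35
eef_pos: [0.5108, -0.0059, 0.1245]
tcp_rot: [0.552, 0.442, -0.552, 0.442]
contact_force: [0.7, -0.8, -4.3]
opening: 0.242
```

```bash
python3 - <<'E'
from h import *
s=sensors.get_state();print(s["eef_pos"],rel([.596,-.0245,.124],-.22),s["contact_force"])
a=optics.read_camera("side")
cv2.imwrite("pics/i2.png",cv2.resize(cv2.convertScaleAbs(a[180:330,260:410],alpha=1.4,beta=10),None,fx=4,fy=4,interpolation=cv2.INTER_CUBIC)[:600])
E
```

```text
[ 0.51080378 -0.00585764  0.12448574] (array([ 0.05,  8.72, -0.04]), np.float64(-0.22027770762339693), np.float64(-0.00027770762339685007)) [ 0.74043167 -0.75562857 -4.30142524]
```

View pics/i2.png

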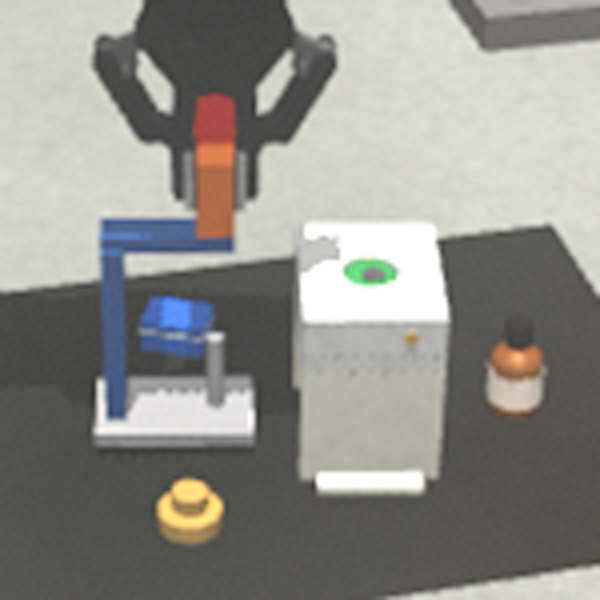

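```bash
python3 - <<'E'
from fs import *
m=lambda x,y:(180+y/4,260+x/4)
pts=[((0,0,58),m(215,336)),((22,-28,10),m(255,431)),((-70,-28,10),m(95,434)),((22,28,10),m(253,379)),((0,0,180),m(215,153)),((0,-11,132),m(214,238))]
for h in (.007,.009,.011):
    print(h,*fs(pts,h,[.51,0,-.22]))
E
```

```text
0.007 [ 0.5129 -0.0028 -0.2154] [[ 0.2  0.1]
 [ 0.3 -0.3]
 [-0.2 -0.1]
 [-0.9 -0.3]
 [ 0.3  0.1]
 [ 0.2  0.4]]
0.009 [ 0.5122 -0.0056 -0.2156] [[ 0.2  0.1]
 [ 0.3 -0.3]
 [-0.1 -0.1]
 [-0.9 -0.3]
 [ 0.2  0.1]
 [ 0.1  0.4]]
0.011 [ 0.5116 -0.0085 -0.2158] [[ 0.2  0.1]
 [ 0.4 -0.2]
 [-0.1 -0.2]
 [-0.8 -0.3]
 [ 0.   0.1]
 [ 0.1  0.4]]
```

The tool is lined up: the fit gives (0.512, −0.006) at yaw −0.216, and the stand's axis is 87 mm ahead. Sliding in.

Emit:
{"api": "arm_command", "payload": {"increments": [[[0,0.4,0,0],[0,0.7,0,0],[0,0.9,0,0],[0,0.9,0,0],[0,0.9,0,0],[0,0.9,0,0],[0,0.9,0,0],[0,0.9,0,0],[0,0.9,0,0],[0,0.7,0,0],[0,0.6,0,0],[0,0,0,0],[0,0,0,0]]]}}

```text
time: 16.02
eef_pos: [0.5952, -0.0247, 0.124]
tcp_rot: [-0.552, -0.442, 0.552, -0.442]
contact_force: [0.6, -0.3, -2.8]
opening: 0.245
```

```bash
python3 - <<'E'
from h import *
s=sensors.get_state();print(s["eef_pos"],rel([.5962,-.0248,.124],-.22),s["contact_force"])
a=optics.read_camera("side")
cv2.imwrite("pics/i3.png",cv2.resize(cv2.convertScaleAbs(a[180:330,280:430],alpha=1.4,beta=10),None,fx=4,fy=4,interpolation=cv2.INTER_CUBIC)[:600])
E
```

```text
[ 0.59515968 -0.02474239  0.12404041] (array([ 0.  ,  0.1 , -0.02]), np.float64(-0.22025745657384804), np.float64(-0.0002574565738480139)) [ 0.63792679 -0.33596135 -2.75930427]
```

View pics/i3.png

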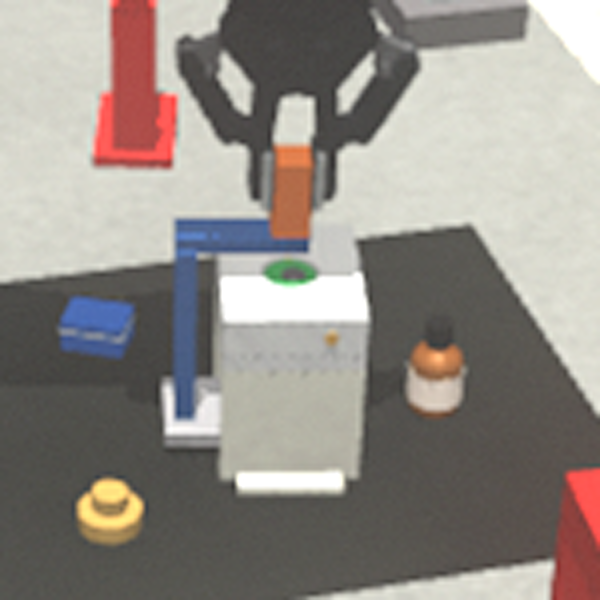

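Emit:
{"api": "arm_command", "payload": {"increments": [[[-0.3,0.1,0,0],[-0.3,0,0,0],[-0.3,0,0,0],[-0.3,0,0,0],[-0.3,0,0,0],[0,0,0,0]]]}}

```text
time: 16.82
eef_pos: [0.5966, -0.0251, 0.1396]
tcp_rot: [0.552, 0.442, -0.552, 0.442]
contact_force: [-0.2, 1.1, -3.8]
opening: 0.246
```

Emit:
{"api": "arm_command", "payload": {"increments": [[[-0.3,0,0,0],[-0.3,0,0,0],[-0.1,0,0,0],[0,0,0,0]]]}}

```text
time: 17.32
eef_pos: [0.5965, -0.025, 0.1463]
tcp_rot: [0.552, 0.442, -0.552, 0.442]
contact_force: [-0.3, -0.5, -2.3]
opening: 0.244
```

Emit:
{"api": "arm_command", "payload": {"increments": [[[-0.2,0,0,0],[0,0,0,0]]]}}

```text
time: 17.58
eef_pos: [0.5959, -0.025, 0.1475]
tcp_rot: [-0.552, -0.442, 0.552, -0.442]
contact_force: [-0.2, -1.0, -5.1]
opening: 0.245
```

Emit:
{"api": "arm_command", "payload": {"increments": [[[-0.2,0,0,0],[0,0,0,0]]]}}

```text
time: 17.82
eef_pos: [0.5954, -0.0249, 0.1487]
tcp_rot: [-0.551, -0.443, 0.553, -0.441]
contact_force: [1.0, 0.1, -9.6]
opening: 0.238
```

Emit:
{"api": "arm_command", "payload": {"increments": [[[-0.2,0,0,0],[-0.2,0,0,0],[-0.2,0,0,0],[-0.2,0,0,0],[-0.2,0,0,0],[0,0,0,0]]]}}

```text
time: 18.58
eef_pos: [0.5963, -0.0249, 0.1609]
tcp_rot: [-0.552, -0.442, 0.552, -0.442]
contact_force: [-0.5, 1.6, -8.3]
opening: 0.239
```

```bash
python3 - <<'E'
from h import *
s=sensors.get_state();print(s["eef_pos"],s["contact_force"])
a=optics.read_camera("side")
cv2.imwrite("pics/i4.png",cv2.resize(cv2.convertScaleAbs(a[190:290,300:400],alpha=1.4,beta=10),None,fx=6,fy=6,interpolation=cv2.INTER_CUBIC)[:600])
E
```

```text
[ 0.59634199 -0.02494162  0.16086583] [-0.46790425  1.62742524 -8.27319599]
```

View pics/i4.png

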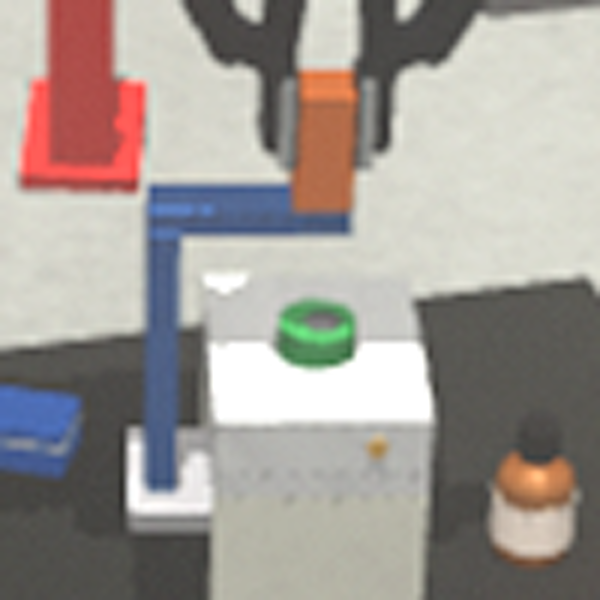

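Emit:
{"api": "arm_command", "payload": {"increments": [[[-0.2,0,0,0],[0,0,0,0],[0,0,0,0]]]}}

```text
time: 19.0
eef_pos: [0.5965, -0.025, 0.1626]
tcp_rot: [0.552, 0.442, -0.552, 0.442]
contact_force: [-1.3, 0.3, -6.4]
opening: 0.24
```

```bash
python3 - <<'E'
from h import *
s=sensors.get_state();print(s["eef_pos"],s["contact_force"])
a=optics.read_camera("side")
cv2.imwrite("pics/i5.png",cv2.resize(cv2.convertScaleAbs(a[230:270,330:380],alpha=1.4,beta=10),None,fx=12,fy=12,interpolation=cv2.INTER_CUBIC)[:600])
np.set_printoptions(precision=1,suppress=True)
u=np.array([.208,-.978])*-1; # towards camera approx (-y)
for dz in (0,.01,.012,.014,.016):
    p=proj("side",[[.5977-.003,-.0251-.0147,.112+dz],[.5977,-.0251,.112+dz]]); print(dz,(p-[230,330])*12)
E
```

```text
[ 0.5964815  -0.02503132  0.16259821] [-1.27893727  0.31997892 -6.40489386]
0 [[257.7 277.1]
 [213.8 270.7]]
0.01 [[213.  279.1]
 [169.3 272.7]]
0.012 [[204.  279.5]
 [160.4 273.1]]
0.014 [[195.  279.9]
 [151.4 273.5]]
0.016 [[186.  280.3]
 [142.4 273.9]]
```

View pics/i5.png

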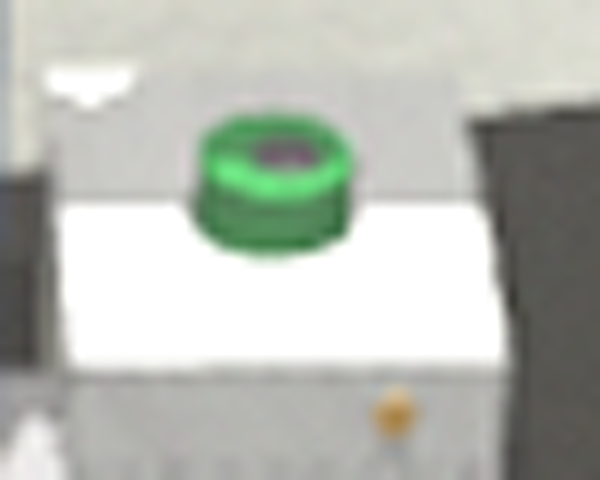

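The puck is proud by about 13 mm: its near top rim is at crop y≈197 and its base at 256. I'll lower the rod and withdraw along −x.

Emit:
{"api": "arm_command", "payload": {"increments": [[[0.3,0,0,0],[0.4,0,0,0],[0.5,0,0,0],[0.6,0,0,0],[0.6,0,0,0],[0.6,0,0,0],[0.5,0,0,0],[0.35,0,0,0],[0,0,0,0],[0,0,0,0]]]}}

```text
time: 20.3
eef_pos: [0.5966, -0.0251, 0.1239]
tcp_rot: [0.552, 0.442, -0.552, 0.442]
contact_force: [-0.4, 0.8, -2.4]
opening: 0.241
```

```bash
python3 - <<'E'
from h import *
s=sensors.get_state();print(s["eef_pos"],rel([.5962-.088,-.0248+.0197,.124],-.22),s["contact_force"])
a=optics.read_camera("side")
cv2.imwrite("pics/i6.png",cv2.resize(cv2.convertScaleAbs(a[180:330,280:430],alpha=1.4,beta=10),None,fx=4,fy=4,interpolation=cv2.INTER_CUBIC)[:600])
E
```

```text
[ 0.59657883 -0.02505939  0.12389638] (array([-0.02, -9.06, -0.02]), np.float64(-0.2202628381840417), np.float64(-0.0002628381840417138)) [-0.39341612  0.77506231 -2.41056597]
```

View pics/i6.png

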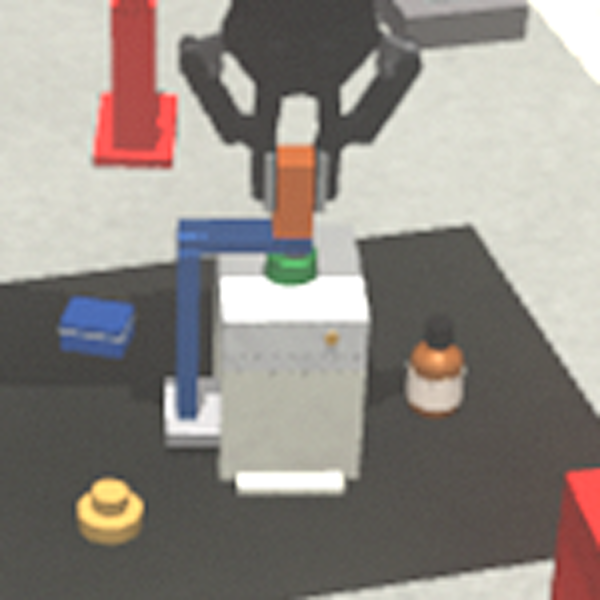

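Emit:
{"api": "arm_command", "payload": {"increments": [[[-0.25,0,0,0],[0,-0.4,0,0],[0,-0.7,0,0],[0,-0.9,0,0],[0,-0.9,0,0],[0,-1.0,0,0],[0,-1.1,0,0],[0,-1.1,0,0],[0,-1.1,0,0],[0,-1.0,0,0],[0,-0.8,0,0],[0,-0.5,0,0],[-0.5,0,0,0],[-1.0,0,0,0],[-1.5,0,0,0],[-1.5,0,0,0],[-1.0,0,0,0],[-0.5,0,0,0],[0,0,0,0]]]}}

```text
time: 22.72
eef_pos: [0.5038, -0.0043, 0.1864]
tcp_rot: [0.552, 0.442, -0.552, 0.442]
contact_force: [-0.7, -0.7, -2.6]
opening: 0.239
```

```bash
python3 - <<'E'
from h import *
s=sensors.get_state();print(s["eef_pos"],rel([.455,.30,.125],-.22),s["contact_force"])
a=optics.read_camera("side")
cv2.imwrite("pics/i7.png",cv2.resize(cv2.convertScaleAbs(a[150:330,260:430],alpha=1.4,beta=10),None,fx=3,fy=3,interpolation=cv2.INTER_CUBIC)[:600])
E
```

```text
[ 0.50378801 -0.00431273  0.18641831] (array([  6.14, -11.42, -28.63]), np.float64(-0.22034426506868082), np.float64(-0.00034426506868090456)) [-0.66629077 -0.70366983 -2.5870105 ]
```

View pics/i7.png

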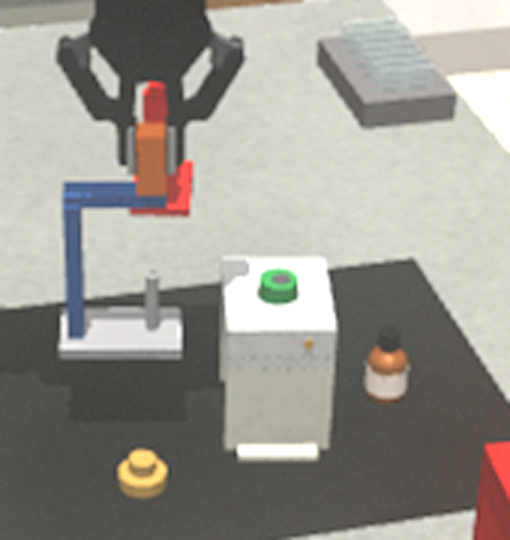

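Emit:
{"api": "arm_command", "payload": {"increments": [[[0,-0.46,-1.15,0],[0,-0.91,-2.29,0],[0,-1.14,-2.86,0],[0,-1.14,-2.86,0],[0,-1.14,-2.86,0],[0,-1.14,-2.86,0],[0,-1.14,-2.86,0],[0,-1.14,-2.86,0],[0,-1.14,-2.86,0],[0,-1.14,-2.86,0],[0,-0.57,-1.43,0],[0,-0.34,-0.86,0],[0,0,0,0],[1.0,0,0,0],[1.5,0,0,0],[1.5,0,0,0],[1.0,0,0,0],[0.7,0,0,0],[0,0,0,0],[0,0,0,0]]]}}

```text
time: 25.28
eef_pos: [0.4554, 0.3, 0.1297]
tcp_rot: [0.552, 0.442, -0.552, 0.442]
contact_force: [-0.6, -0.2, -3.1]
opening: 0.238
```

Emit:
{"api": "arm_command", "payload": {"increments": [[[0.3,0,0,0],[0.2,0,0,0],[0.2,0,0,0],[0,0,0,0]]]}}

```text
time: 25.78
eef_pos: [0.4547, 0.2998, 0.1219]
tcp_rot: [-0.552, -0.442, 0.552, -0.442]
contact_force: [0.9, 0.4, -3.4]
opening: 0.24
```

Emit:
{"api": "arm_command", "payload": {"increments": [[[0.3,0,0,0],[0.15,0,0,0],[0,0,0,0],[0,0,0,0]]]}}

```text
time: 26.28
eef_pos: [0.455, 0.2998, 0.1177]
tcp_rot: [0.552, 0.442, -0.552, 0.442]
contact_force: [-0.0, -0.5, -2.4]
opening: 0.241
```

Emit:
{"api": "arm_command", "payload": {"increments": [[[0.1,0,0,0],[0,0,0,0]]]}}

```text
time: 26.52
eef_pos: [0.4549, 0.2998, 0.1165]
tcp_rot: [-0.552, -0.442, 0.552, -0.442]
contact_force: [0.4, -0.7, -3.6]
opening: 0.241
```

Emit:
{"api": "arm_command", "payload": {"increments": [[[0.1,0,0,0],[0,0,0,0]]]}}

```text
time: 26.78
eef_pos: [0.4549, 0.2998, 0.1155]
tcp_rot: [-0.552, -0.442, 0.552, -0.442]
contact_force: [-1.0, 0.1, -3.2]
opening: 0.243
```

Emit:
{"api": "arm_command", "payload": {"increments": [[[0.1,0,0,0],[0,0,0,0]]]}}

```text
time: 27.02
eef_pos: [0.4552, 0.2999, 0.1153]
tcp_rot: [0.552, 0.442, -0.552, 0.442]
contact_force: [-0.7, -0.4, 0.7]
opening: 0.241
```

Emit:
{"api": "arm_command", "payload": {"increments": [[[0.1,0,0,0],[0,0,0,0]]]}}

```text
time: 27.28
eef_pos: [0.4553, 0.3, 0.1152]
tcp_rot: [0.552, 0.442, -0.552, 0.442]
contact_force: [-2.7, -1.6, 4.7]
opening: 0.243
```

Emit:
{"api": "arm_command", "payload": {"increments": [[[0,0,0,0],[0,0,0,0],[0,0,0,0],[0,0,0,0],[0,0,0,0],[0,0,0,0]]], "grip": 5.0}}

```text
time: 28.02
eef_pos: [0.4549, 0.2998, 0.1136]
tcp_rot: [-0.552, -0.442, 0.552, -0.442]
contact_force: [-0.1, -0.3, -0.2]
opening: 0.587
```

Emit:
{"api": "arm_command", "payload": {"increments": [[[-1.0,0,0,0],[-2.0,0,0,0],[-2.5,0,0,0],[-2.5,0,0,0],[-2.0,0,0,0],[0,0,0,0]]]}}

```text
time: 28.78
eef_pos: [0.4561, 0.3003, 0.2161]
tcp_rot: [0.553, 0.442, -0.55, 0.442]
contact_force: [-0.6, -0.6, -0.7]
opening: 0.584
```

```bash
python3 - <<'E'
from h import *
s=sensors.get_state();print(s["eef_pos"],rel([.5962,-.0248,.22],-.22),s["contact_force"],s["qpos"])
a=optics.read_camera("side");b=optics.read_camera("top")
cv2.imwrite("pics/j1.png",cv2.resize(cv2.convertScaleAbs(a[80:330,220:430],alpha=1.4,beta=10),None,fx=2.4,fy=2.4,interpolation=cv2.INTER_CUBIC)[:600])
cv2.imwrite("pics/j1t.png",cv2.resize(cv2.convertScaleAbs(b[180:330,250:400],alpha=1.4,beta=10),None,fx=4,fy=4,interpolation=cv2.INTER_CUBIC))
E
```

```text
[0.45613386 0.30033078 0.21614929] (array([-0.38, 20.77, 28.67]), np.float64(-0.22028213606062233), np.float64(-0.00028213606062221785)) [-0.57891939 -0.60555662 -0.74993655] [ 3.96452611e-01 -1.67162870e-02  1.87685736e+00  2.51587331e-06
  1.27684684e+00  6.16729019e-01]
```

View pics/j1.png

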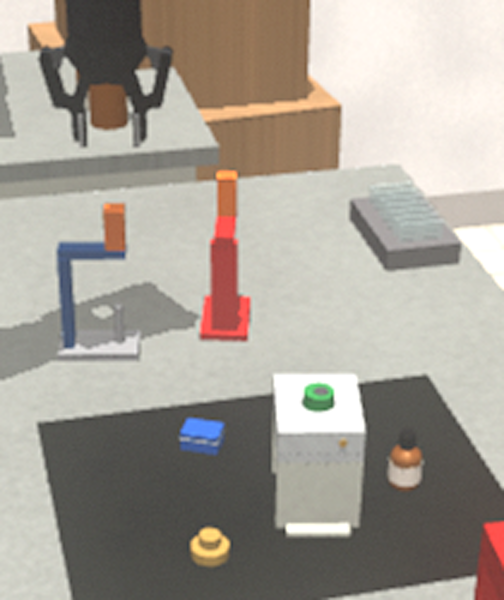

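View pics/j1t.png

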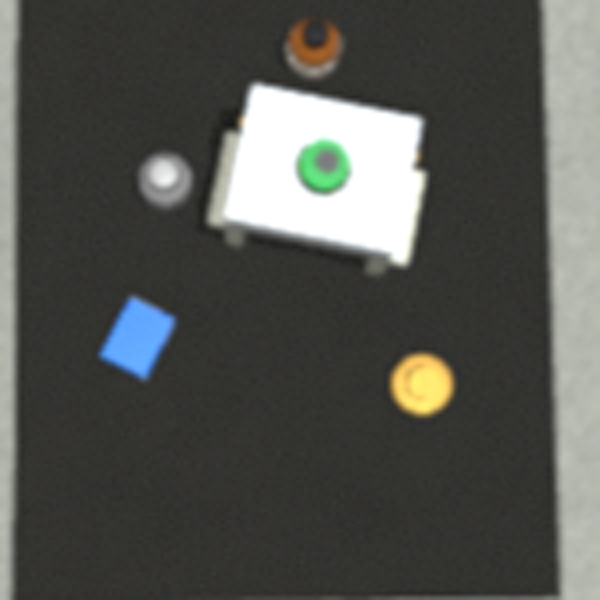

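The tool stands upright at side (225, 262) with the hand clear. The puck is proud on the stand at top (row 221, col 331). Moving above the puck.

Emit:
{"api": "arm_command", "payload": {"increments": [[[0,0.8,1.1,0],[0,1.6,2.2,0],[0,2.08,2.87,0],[0,2.08,2.87,0],[0,2.08,2.87,0],[0,2.08,2.87,0],[0,2.08,2.87,0],[0,2.08,2.87,0],[0,2.08,2.87,0],[0,2.08,2.87,0],[0,1.1,1.5,0],[0,0.6,0.9,0],[2.5,0,0,0],[2.5,0,0,0],[2.0,0,0,0],[1.0,0,0,0],[0,0,0,0]]]}}

```text
time: 31.0
eef_pos: [0.5943, -0.0249, 0.1329]
tcp_rot: [-0.552, -0.443, 0.552, -0.442]
contact_force: [1.0, 0.0, 0.4]
opening: 0.586
```

```bash
python3 - <<'E'
from h import *
s=sensors.get_state();print(s["eef_pos"],rel([.5962,-.0248,.081],-.22),s["contact_force"])
a=optics.read_camera("side")
cv2.imwrite("pics/k1.png",cv2.resize(cv2.convertScaleAbs(a[170:290,300:420],alpha=1.4,beta=10),None,fx=5,fy=5,interpolation=cv2.INTER_CUBIC)[:600])
E
```

```text
[ 0.59430467 -0.0248834   0.1329341 ] (array([ 5.19,  0.19, -0.05]), np.float64(-0.21994861507108582), np.float64(5.138492891409996e-05)) [1.0314868  0.02498121 0.43506741]
```

View pics/k1.png

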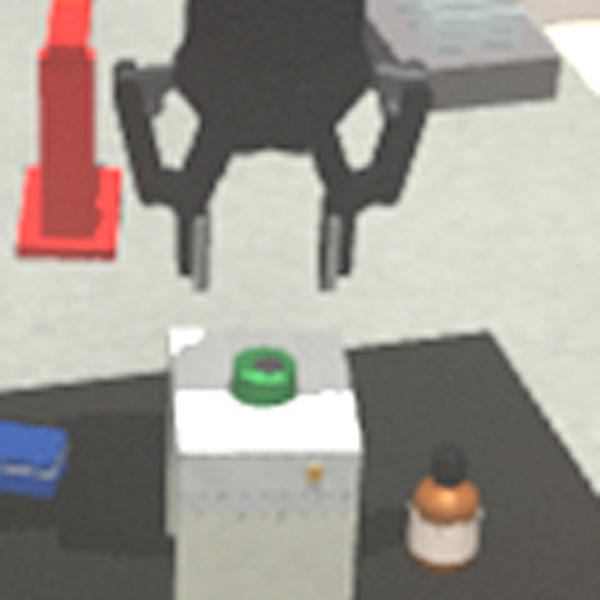

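Emit:
{"api": "arm_command", "payload": {"increments": [[[1.0,0.1,0,0],[1.0,0,0,0],[1.0,0,0,0],[0.6,0,0,0],[0.4,0,0,0],[0,0,0,0],[0,0,0,0]]], "grip": 4.8}}

```text
time: 31.92
eef_pos: [0.596, -0.0255, 0.094]
tcp_rot: [0.552, 0.442, -0.552, 0.442]
contact_force: [0.2, 0.5, -0.6]
opening: 0.566
```

```bash
python3 - <<'E'
from h import *
np.set_printoptions(precision=1,suppress=True)
s=sensors.get_state();print(s["eef_pos"]*1000,rel([.5962,-.0248,.081],-.22),s["contact_force"])
a=optics.read_camera("side")
cv2.imwrite("pics/k2.png",cv2.resize(cv2.convertScaleAbs(a[210:270,320:390],alpha=1.4,beta=10),None,fx=9,fy=9,interpolation=cv2.INTER_CUBIC)[:600])
for z in (.112,.12,.125,.13,.14):
  print(z,(proj("side",[[.5977-.024,-.0251+.005-.011,z],[.5977+.024,-.0251-.005-.011,z]])-[210,320])*9)
E
```

```text
[596.  -25.5  94. ] (array([ 1.3,  0. , -0.1]), np.float64(-0.2202554681499652), np.float64(-0.00025546814996513234)) [ 0.2  0.5 -0.6]
0.112 [[364.9 207.4]
 [362.8 403. ]]
0.12 [[338.1 208.3]
 [336.  404.5]]
0.125 [[321.3 208.8]
 [319.2 405.5]]
0.13 [[304.4 209.4]
 [302.3 406.5]]
0.14 [[270.3 210.5]
 [268.3 408.4]]
```

View pics/k2.png

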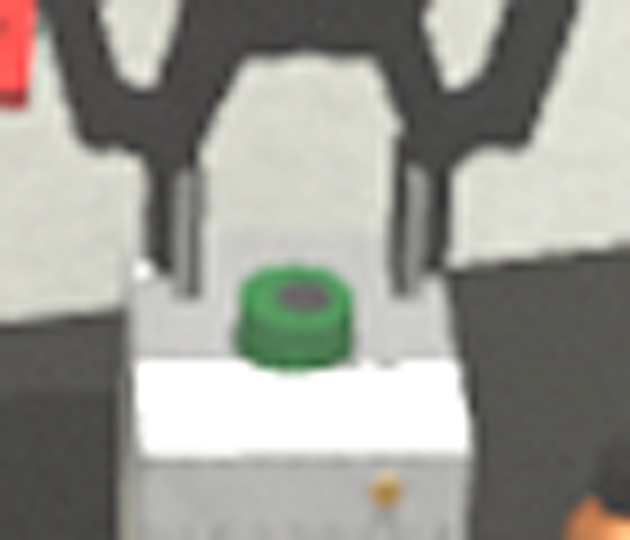

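Emit:
{"api": "arm_command", "payload": {"increments": [[[0.4,0,-0.05,0],[0.4,0,0,0],[0.3,0,0,0],[0.2,0,0,0],[0,0,0,0]]]}}

```text
time: 32.6
eef_pos: [0.5956, -0.0249, 0.0803]
tcp_rot: [-0.552, -0.442, 0.552, -0.442]
contact_force: [-0.3, 0.5, 0.4]
opening: 0.563
```

Emit:
{"api": "arm_command", "payload": {"increments": [[[0,0,0,0],[0,0,0,0],[0,0,0,0],[0,0,0,0],[0,0,0,0],[0,0,0,0],[0,0,0,0]]], "grip": 2.4, "grip_force": 50}}

```text
time: 33.48
eef_pos: [0.596, -0.0252, 0.0807]
tcp_rot: [-0.552, -0.442, 0.552, -0.442]
contact_force: [4.2, -0.6, -3.1]
opening: 0.319
```

```bash
python3 - <<'E'
from h import *
s=sensors.get_state();print(s["eef_pos"],s["contact_force"],s["opening"])
a=optics.read_camera("side")
cv2.imwrite("pics/k3.png",cv2.resize(cv2.convertScaleAbs(a[210:270,320:390],alpha=1.4,beta=10),None,fx=9,fy=9,interpolation=cv2.INTER_CUBIC)[:600])
E
```

```text
[ 0.59598512 -0.02521945  0.08068967] [ 4.20094129 -0.55794731 -3.05365833] 0.3185375908098526
```

View pics/k3.png

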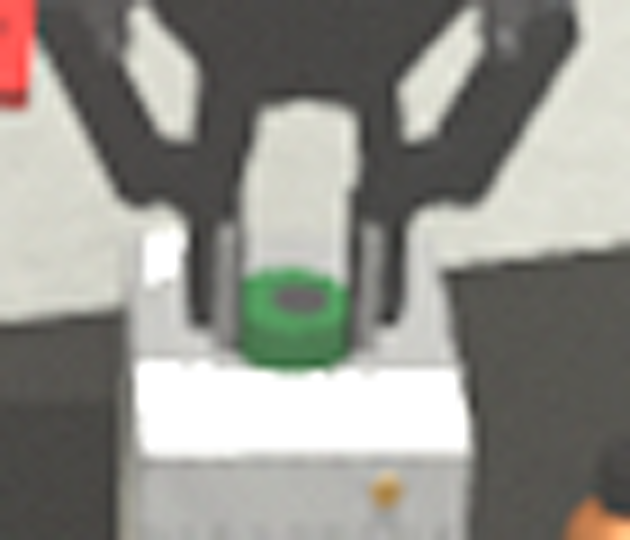

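The jaws hold the puck's sides evenly (pads at crop cols 225 and 370, tips at z≈0.116). Pulling it slowly upward.

Emit:
{"api": "arm_command", "payload": {"increments": [[[0,0,0,0],[-0.2,0,0,0],[-0.2,0,0,0],[-0.2,0,0,0],[-0.2,0,0,0],[-0.2,0,0,0],[-0.2,0,0,0],[-0.2,0,0,0],[-0.3,0,0,0],[-0.3,0,0,0],[0,0,0,0]]], "grip_force": 60}}

```text
time: 34.9
eef_pos: [0.5961, -0.025, 0.1011]
tcp_rot: [0.552, 0.442, -0.552, 0.442]
contact_force: [-0.4, 0.2, -0.6]
opening: 0.312
```

```bash
python3 - <<'E'
from h import *
s=sensors.get_state();print(s["eef_pos"],s["contact_force"],s["opening"])
a=optics.read_camera("side")
cv2.imwrite("pics/k4.png",cv2.resize(cv2.convertScaleAbs(a[200:270,320:390],alpha=1.4,beta=10),None,fx=8,fy=8,interpolation=cv2.INTER_CUBIC)[:600])
E
```

```text
[ 0.59606103 -0.02496306  0.1011068 ] [-0.37388091  0.24034252 -0.56930047] 0.3120410782620277
```

View pics/k4.png

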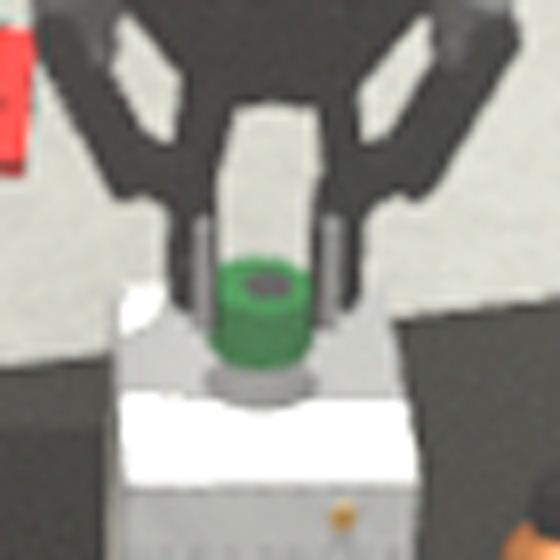

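```bash
python3 - <<'E'
from h import *
np.set_printoptions(precision=4,suppress=True)
print(rel([.5335,-.32,.15],-.22))
p=proj("side",[[.5947,-.0398,z] for z in (.12,.124,.128)]);print((p-[200,320])*8)
for c in ("top",):
    b=cv2.imread("pics/top0.png");cv2.imwrite("pics/tr.png",cv2.resize(b[210:295,400:490],None,fx=6,fy=6,interpolation=cv2.INTER_CUBIC))
E
```

```text
(array([-4.92,  0.36, 30.16]), np.float64(-0.22030797073301228), np.float64(-0.00030797073301225275))
[[387.9873 265.8201]
 [376.0062 266.352 ]
 [363.9846 266.8857]]
```

View pics/tr.png

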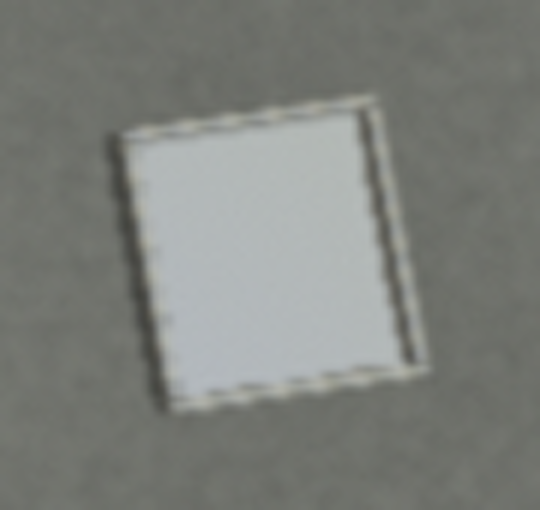

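Emit:
{"api": "arm_command", "payload": {"increments": [[[-1.0,0,0,0],[-1.6,0,0,0],[-1.5,0,0,0],[-0.8,0,0.8,0],[0,0.04,1.8,0],[0,0.04,2.8,0],[0,0.04,3.0,0],[0,0.04,3.0,0],[0,0.04,3.0,0],[0,0.04,3.0,0],[0,0.04,3.0,0],[0,0.04,3.0,0],[0,0.04,2.8,0],[0,0,2.0,0],[0,0,1.2,0],[0,0,0.6,0],[0,0,0,0],[0,0,0,0]]]}}

```text
time: 37.2
eef_pos: [0.534, -0.3177, 0.1496]
tcp_rot: [0.552, 0.442, -0.552, 0.442]
contact_force: [0.0, -0.5, -1.5]
opening: 0.314
```

```bash
python3 - <<'E'
from h import *
np.set_printoptions(precision=4,suppress=True)
s=sensors.get_state();print(s["eef_pos"],s["contact_force"],s["opening"]);print(atz("top",(252.1,445.8),.018),rel([.5335,-.319,-.0105]))
a=optics.read_camera("side")
cv2.imwrite("pics/l1.png",cv2.resize(cv2.convertScaleAbs(a[250:410,300:460],alpha=1.3,beta=10),None,fx=3.7,fy=3.7,interpolation=cv2.INTER_CUBIC)[:600])
E
```

```text
[ 0.534  -0.3177  0.1496] [ 0.0043 -0.5276 -1.5264] 0.31389341011694455
[ 0.5331 -0.3148  0.018 ] (array([16.01, -0.02,  0.14]), np.float64(-0.2193838803147558), None)
```

View pics/l1.png

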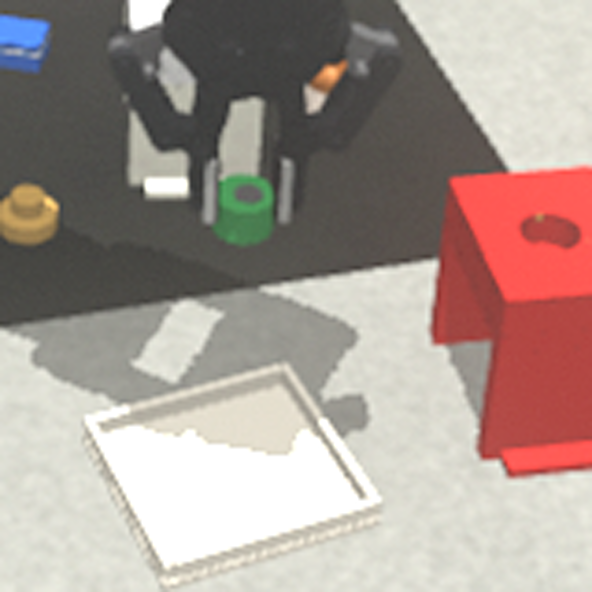

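Emit:
{"api": "arm_command", "payload": {"increments": [[[0.6,0,0,0],[1.5,0,0,0],[2.0,0,0,0],[2.0,0,0,0],[2.0,0,0,0],[2.0,0,0,0],[1.4,0,0,0],[1.0,0,0,0],[0.5,0,0,0],[0,0,0,0],[0,0,0,0]]]}}

```text
time: 38.62
eef_pos: [0.5342, -0.3189, 0.0204]
tcp_rot: [0.552, 0.442, -0.552, 0.443]
contact_force: [0.4, -0.3, -0.8]
opening: 0.316
```

```bash
python3 - <<'E'
from h import *
np.set_printoptions(precision=4,suppress=True)
s=sensors.get_state();print(s["eef_pos"],s["contact_force"],s["opening"],s["qpos"])
a=optics.read_camera("side")
cv2.imwrite("pics/l2.png",cv2.resize(cv2.convertScaleAbs(a[310:410,310:420],alpha=1.3,beta=10),None,fx=5.5,fy=5.5,interpolation=cv2.INTER_CUBIC)[:600])
E
```

```text
[ 0.5342 -0.3189  0.0204] [ 0.4097 -0.3485 -0.8407] 0.31629817328278936 [-0.701   0.368   1.8224 -0.      0.9498 -0.4807]
```

View pics/l2.png

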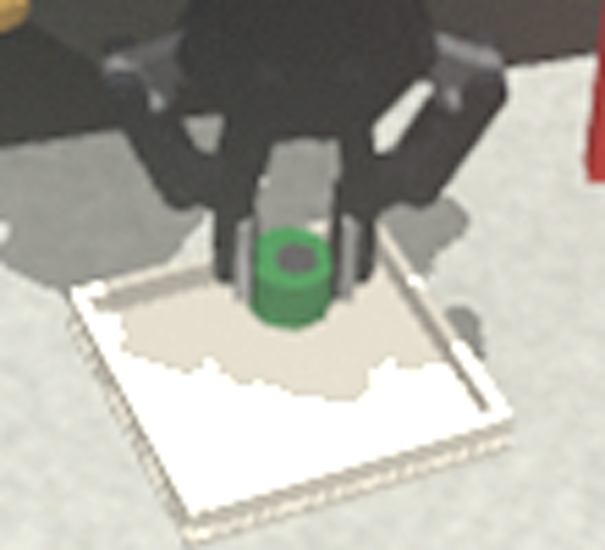

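Emit:
{"api": "arm_command", "payload": {"increments": [[[0.5,0,0,0],[0.6,0,0,0],[0.6,0,0,0],[0.6,0,0,0],[0.5,0,0,0],[0.4,0,0,0],[0.2,0,0,0],[0,0,0,0],[0,0,0,0]]]}}

```text
time: 39.8
eef_pos: [0.5339, -0.3186, -0.0141]
tcp_rot: [0.552, 0.442, -0.552, 0.442]
contact_force: [0.1, 0.5, 0.6]
opening: 0.313
```

Emit:
{"api": "arm_command", "payload": {"increments": [[[0.2,0,0,0],[0.1,0,0,0],[0,0,0,0]]]}}

```text
time: 40.17
eef_pos: [0.5336, -0.3183, -0.0175]
tcp_rot: [-0.552, -0.442, 0.552, -0.442]
contact_force: [-0.1, 0.2, -1.2]
opening: 0.318
```

Emit:
{"api": "arm_command", "payload": {"increments": [[[0.1,0,0,0],[0.1,0,0,0],[0,0,0,0]]]}}

```text
time: 40.55
eef_pos: [0.5338, -0.3186, -0.0187]
tcp_rot: [-0.552, -0.442, 0.552, -0.442]
contact_force: [-0.9, 0.8, 4.6]
opening: 0.313
```

Emit:
{"api": "arm_command", "payload": {"increments": [[[0.05,0,0,0],[0,0,0,0]]]}}

```text
time: 40.8
eef_pos: [0.5338, -0.3186, -0.0188]
tcp_rot: [-0.552, -0.442, 0.552, -0.442]
contact_force: [-2.2, 1.1, 6.8]
opening: 0.313
```

```bash
python3 - <<'E'
from h import *
np.set_printoptions(precision=4,suppress=True)
s=sensors.get_state();print(s["eef_pos"],s["contact_force"],s["opening"])
a=optics.read_camera("side")
cv2.imwrite("pics/l3.png",cv2.resize(cv2.convertScaleAbs(a[320:410,310:420],alpha=1.1,beta=0),None,fx=5.5,fy=5.5,interpolation=cv2.INTER_CUBIC)[:600])
E
```

```text
[ 0.5338 -0.3186 -0.0188] [-2.1564  1.1388  6.8404] 0.3128026270893682
```

View pics/l3.png

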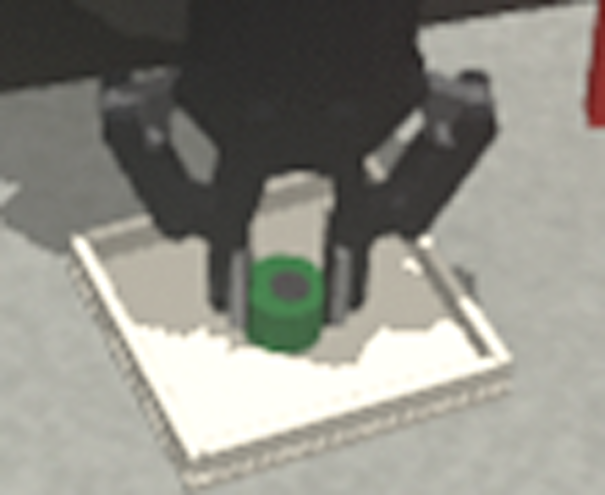

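The puck rests on the tray floor: force has risen to 6.8 N while z stays put, and its dark side is up. Releasing.

Emit:
{"api": "arm_command", "payload": {"increments": [[[-0.08,0,0,0],[0,0,0,0],[0,0,0,0]]], "grip": 3.2, "grip_force": 20}}

```text
time: 41.22
eef_pos: [0.5336, -0.3183, -0.0195]
tcp_rot: [-0.552, -0.442, 0.552, -0.442]
contact_force: [-0.2, -0.4, -0.1]
opening: 0.373
```

Emit:
{"api": "arm_command", "payload": {"increments": [[[0,0,0,0],[0,0,0,0],[0,0,0,0],[0,0,0,0]]], "grip": 4.4}}

```text
time: 41.72
eef_pos: [0.5338, -0.3185, -0.0191]
tcp_rot: [-0.552, -0.442, 0.552, -0.442]
contact_force: [-0.8, 0.1, -0.3]
opening: 0.514
```

Emit:
{"api": "arm_command", "payload": {"increments": [[[-0.5,0,0,0],[-1.0,0,0,0],[-2.0,0,0,0],[-2.5,0,0,0],[-3.0,0,0,0],[-3.0,0,0,0],[-3.0,0,0,0],[-3.0,0,0,0],[-2.0,0,0,0],[0,0,0,0],[0,0,0,0]]]}}

```text
time: 43.1
eef_pos: [0.5331, -0.318, 0.1797]
tcp_rot: [-0.552, -0.443, 0.552, -0.441]
contact_force: [-0.9, 0.9, -0.4]
opening: 0.513
```

```bash
python3 - <<'E'
from h import *
s=sensors.get_state();print(s["eef_pos"],s["contact_force"],s["opening"])
a=optics.read_camera("side");b=optics.read_camera("top")
cv2.imwrite("pics/m1.png",a);cv2.imwrite("pics/m1t.png",b)
cv2.imwrite("pics/m2.png",cv2.resize(a[330:410,310:420],None,fx=5.5,fy=5.5,interpolation=cv2.INTER_CUBIC))
E
```

```text
[ 0.53314778 -0.3179506   0.17974904] [-0.90454817  0.92933439 -0.41024383] 0.512784245589703
```

View pics/m1.png

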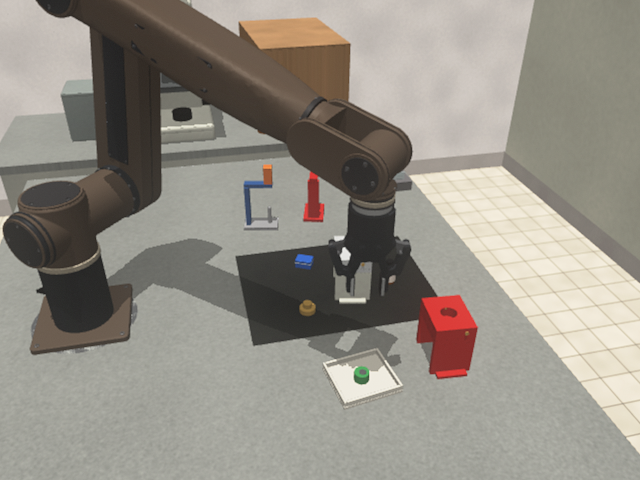

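View pics/m2.png

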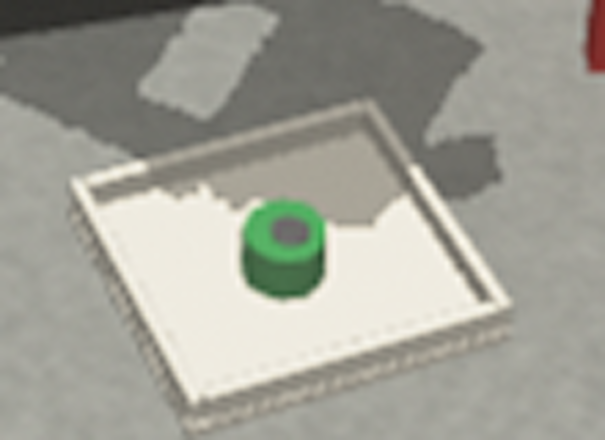

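View pics/m1t.png

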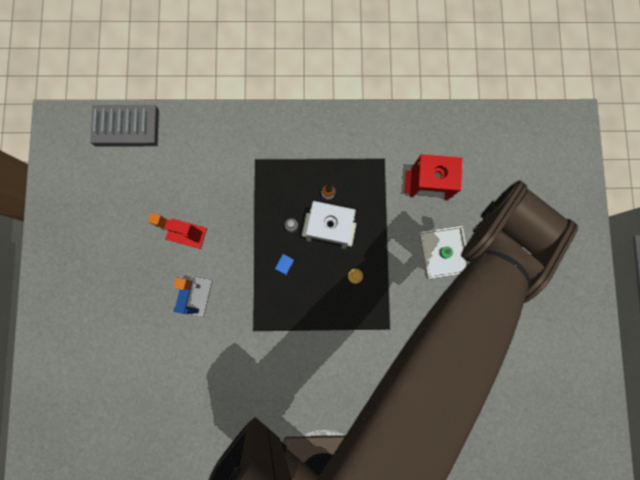

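The puck stands flat in the tray at side (375, 362), dark side up. The tool is upright at side (222, 262), the pocket is empty, and the bystanders are where they started. Handing in.

```bash
python3 - <<'E'
from plant import ctrl
print(ctrl.sign_off())
E
```

```text
the job is handed in; nothing more can be done
None
```

The job is done and handed in at about 43 s. I pushed the puck up with the blue C-frame tool until it stood about 13 mm proud. I then stood the tool upright near where it started, well clear of the stand. After that I pulled the puck out and lowered it into the tray.

- **Final pictures:** the puck is flat near the tray's centre with its dark side up. The tool is upright, the pocket is empty, and the bystanders and red look-alikes are where they began. The gripper is clear of everything.
- **Forces:** the largest wrist force component I read was about 10 N, during the push.
- **Pose reading off:** the fingertips sat about 30 mm higher than the reported arm pose. My first grip only caught the top of the tool's handle, so I opened, lowered and re-gripped before lifting. From then on I set heights from the pictures and the felt contact.
- **Camera differences:** the two cameras disagreed by about 2–3 mm, which the clearances covered.

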